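# Fit and lock chromatography columns with the matching driver

### The arm

A 6-joint arm with a two-finger parallel gripper is mounted at the origin on the work surface. World frame = base frame: x ahead of the robot, y to its left, z up, the work surface at z = 0. Lengths are in m, angles in rad, forces in N, time in s.
With the tool pointing down it reaches from about 0.425 to 0.95 m from the base axis. Payload 3.5 kg.
Tool frame: the origin (TCP) lies at the very end of the fingers, on their centre line; the grasp point (between the pads) lies 19 mm behind it; z points along the fingers, y is the direction in which the jaws open and shut (so a half turn about z gives the same grasp; the last joint's range is limited). The gripper opens to 85 mm and grips with 20 to 120 N. Pads are 22 mm wide; open, the fingers measure 114 mm over their backs; the gripper's body (76 mm by 85 mm) begins 54 mm behind the grasp point. The pads swing forward as they close: fully open they stand 13 mm farther back than shut.
Start: joints at [1.142, 0.286, 1.577, -0, 1.279, -0.15], TCP at [0.186, 0.649, 0.231] pointing down, gripper open.
Joint ranges: [-2.77, 2.77], [-0.9, 2.22], [0.21, 2.48], [-1.53, 4.67], [0.24, 2.81], [-2.84, 2.84]. Speed limits (rad/s): [2.79, 2.79, 3.14, 3.14, 3.14, 3.14].

### API

Orientations are given as a rotation vector (axis times angle).
In Python, from station import bot gives the robot as it stands.
- The arm moves only by the tool step_arm, never from a script. Its argument "increments" is a list that holds one entry, the list of rows, each a list of 4 numbers: the shift along the tool's x, y, z each as a share of 600 mm, from -1 to 1, then the turn about the tool's z as a share of 180 degrees, from -1 to 1. A call has 1 to 10 rows; each row is the pose to reach, as a shift and turn from the pose commanded when the call began, along the tool's axes at that moment, turning the shorter way round; what a row does not reach only later rows make up. A row lasts 1/8 s, in which the tool goes at most 62.5 mm and 10.7 degrees, less where a joint would pass 70% of its speed; a pose out of reach is approached as far as the arm can. A call with a number of a shift or a turn outside -1 to 1 is refused whole. A call with a gripper value outside its range is refused whole. "claw" is the closure, from 0 (fully open) to 1 (shut), set as the call begins (left out, the last holds). The fingers move at their own pace and stop on an object; "newtons" is the grip in N (left out, the last holds). Time passes only in rows, so rows that repeat a pose let the fingers close. It gives the time, the measured TCP pose, the force and the opening at its end, in the units of the state.
- bot.get_state(): the state, without advancing time (a new reading comes with each control period).
- bot.camera(name): name is "scene" or "top" or "wrist"; returns a dict with "image" (384x512x3 uint8, red, green, blue), "vfov" (degrees; the focal length in pixels is half the picture's height over the tangent of half this angle, whatever the lens; pixels are square), "cx", "cy" (the principal point, pixels), "distortion" ([k1, k2, p1, p2, k3] as OpenCV has them; the pictures are not rectified), "eye" and "orientation" of the camera in the world. Camera axes: x right, y down, z forward; pixel columns grow to the right and rows downward; lengths in m; the calibration is good to about 2 mm. A picture is of the moment at which its call begins. There is no depth.
- bot.finish_job(): hands the job in, once; it reports no verdict.
Trained networks look in a picture, given as the dict that the camera call returned (one of the last four; its "shot" number tells which), for a name from the list of things; names that differ only in an ending like _2 or _b are one class to them, and where a whole thing is asked for, a point or a joint stands for the part that bears it (a point fixed in the world has none). Each returns a list of dicts, best first, with "confidence" (0 to 1); they miss things now and then, are a little off and sometimes report something else, mostly with a low value. They report only what shows in the picture. A call takes as long as a camera call. They do not tell look-alikes from the thing itself.
- bot.recognise(label, picture): "extent" ([left, top, right, bottom] in pixels, round what is visible of it).
- bot.spot_point(label, picture): "pixel" ([column, row] in pixels: a listed point, or the origin of a listed thing).
The state is a dict: "clock": time; "joint_pos": joint angles; "joint_velocities": joint speeds; "tau": joint torques, N m; "tool_pos": TCP position; "orientation": TCP orientation; "contact_force": force on the tool from outside, world axes, zero at the start; "moment": the same for the moment, N m; "opening": finger opening in m.
Only numpy, scipy, OpenCV 4.12 (cv2) and the standard library are available. Lean on these libraries where they do the work, as an engineer would, in place of code of your own. Each camera call takes 0.05 s, during which the arm holds its last target. There are 200 camera calls.

### The job

Fit each chromatography column on the bench into a clamp of its own. The driver lies flat, so first lean the one whose 15 mm blade fits the screw slots in the angled rest, let go and take it again by the rear of its handle so that it can stand upright in the slots; with it open the clamps you need by turning their slotted screws anticlockwise to the stop, lean it back in the rest, seat the columns down in the bays, then take it again, lock each loaded clamp by turning its screw clockwise to the stop, and lean it back in the rest, blade down. Never turn the screws with the fingers, and leave the look-alike drivers and the other things on the bench alone.

Things in the scene. Friction and masses are not known exactly. Their poses are not given: they have to be found in the camera images.
- driver15: The right driver, a flat screwdriver lying on a grey mat 3 mm thick: orange square handle 95 x 26 x 26 mm with black bands, round steel shaft 10 mm thick and 72 mm long, flat blade 15 mm wide, 3 mm thick, 13 mm long. About 0.12 kg, balanced near the handle's middle. Origin on the handle's underside, 13 mm under its centre.
- driver15_mid (a point): Centre of the handle of the 15 mm driver. x runs along the tool to the blade (blade end 133 mm, front of the handle 47 mm from here), y is the blade's wide direction, z its thin one; both are square to the handle's flats. It starts lying with z up, and may be nudged aside.
- driver15_tip (a point): Middle of the blade end of the 15 mm driver, axes as driver15_mid.
- driver8_mid (a point): A look-alike of driver15 (same orange handle and shaft) with a blade 8 mm wide, too narrow for the slots: leave it alone. This point is the centre of its handle; x runs towards the blade.
- driver22_mid (a point): A look-alike of driver15 (same orange handle and shaft) with a blade 22 mm wide, too wide to enter the slots: leave it alone. This point is the centre of its handle; x runs towards the blade.
- rest: Angled rest, a fixed blue and steel stand that holds the driver leaning 45 degrees, blade down. A steel bar 18 mm wide carries the handle's underside (fingers pass on both sides of it), two blue cheeks guide the handle's front, a plate stops the blade end. Open above. Origin on the bench under rest_seat; x is the level direction in which the blade points. Base plate 165 x 75 x 8 mm.
- rest_seat (a point): Where the handle's centre lies when the driver is in the rest, 125 mm above the bench; axes as the rest (x level, z up). The cheeks, 31 mm apart, stand 22 to 46 mm ahead of here along the driver and reach 4 mm above its axis; behind them the handle is free on both sides, above and at its rear end.
- rest_toe (a point): Where the blade end lies when the driver is in the rest, 133 mm from rest_seat along x and down at 45 degrees; the stop plate is 3 mm further. The driver goes in and out square to its axis, and also out along it.
- seatA (a point): Where the centre of a column lies when seated in clamp A, 27 mm above the bench; x is along the column (either way round), y points to the clamp's screw, 60 mm away. The bay's floor is 12 mm above the bench; grey walls 14 mm high around the two end fittings leave about 4 mm of play on each side; the middle is open for fingers.
- slotA (a point): Middle of the floor of the slot in clamp A's brass screw head (36 mm across). The slot runs along x, 19 mm long, 6 mm wide, 8 mm deep, closed at its ends, open upward; its floor is 50 mm above the bench. A red tab 16 mm wide, 8 mm thick, underside 40 mm above the bench, reaches 62 mm from the screw's axis along +x and turns with it.
- screwA (a joint): Turn of clamp A's screw, rad, growing clockwise seen from above. At 0, a stop, the tab points along the clamp's x, beside the bay (open); at 1.57, the other stop, it lies across the column's middle (locked). It starts nearly shut and stays where it is left (about 0.06 N m of friction). For the blade's play in the slot the driver must turn some 0.2 rad further than the screw.
- clampA: Clamp A: fixed aluminium base plate 144 x 116 x 12 mm with a column bay at y = -30 mm and the slotted screw at y = +30 mm. Origin on the bench at the base's centre.
- seatB (a point): Where the centre of a column lies when seated in clamp B, 27 mm above the bench; x is along the column (either way round), y points to the clamp's screw, 60 mm away. The bay's floor is 12 mm above the bench; grey walls 14 mm high around the two end fittings leave about 4 mm of play on each side; the middle is open for fingers.
- slotB (a point): Middle of the floor of the slot in clamp B's brass screw head (36 mm across). The slot runs along x, 19 mm long, 6 mm wide, 8 mm deep, closed at its ends, open upward; its floor is 50 mm above the bench. A red tab 16 mm wide, 8 mm thick, underside 40 mm above the bench, reaches 62 mm from the screw's axis along +x and turns with it.
- screwB (a joint): Turn of clamp B's screw, rad, growing clockwise seen from above. At 0, a stop, the tab points along the clamp's x, beside the bay (open); at 1.57, the other stop, it lies across the column's middle (locked). It starts nearly shut and stays where it is left (about 0.06 N m of friction). For the blade's play in the slot the driver must turn some 0.2 rad further than the screw.
- clampB: Clamp B: fixed aluminium base plate 144 x 116 x 12 mm with a column bay at y = -30 mm and the slotted screw at y = +30 mm. Origin on the bench at the base's centre.
- column1_mid (a point): Chromatography column, possibly absent: steel tube 20 mm thick, 120 mm long along x, with a square blue end fitting 30 x 30 x 22 mm at each end (76 mm of bare tube between), lying on the bench. This point is its centre, 15 mm above what it lies on. About 0.18 kg. It may be nudged aside.
- column2_mid (a point): Chromatography column, possibly absent: steel tube 20 mm thick, 120 mm long along x, with a square blue end fitting 30 x 30 x 22 mm at each end (76 mm of bare tube between), lying on the bench. This point is its centre, 15 mm above what it lies on. About 0.18 kg. It may be nudged aside.
- jar: Bystander: small 45 mm glass jar, white cap. Origin at the centre of its underside. Leave it alone.
- beaker: Bystander: 80 mm glass beaker. Origin at the centre of its underside. Leave it alone.
Mind the look-alikes: they are no part of the job. What is shaped like the clampB but brown is not meant. Leave any green look-alike of the driver15 alone.

How it is judged:
On the way, in this order (a step that is already met when the one before it is completed fails the run):
1. the 15 mm driver leans in the angled rest, released (distance between driver15_mid and rest_seat below 0.015 m and distance between driver15_tip and rest_toe below 0.02 m and contact force between the fingers and driver15 below 0.1 N), for 0.2 s.
2. a screw has been turned open with the upright driver's blade in its slot (((distance between driver15_tip and slotA below 0.01 m and horizontal distance between driver15_tip and driver15_mid below 0.025 m and value of joint screwA below 0.25 rad) or (distance between driver15_tip and slotB below 0.01 m and horizontal distance between driver15_tip and driver15_mid below 0.025 m and value of joint screwB below 0.25 rad))), for 0.1 s.
3. the 15 mm driver leans in the angled rest again, released (all of step 1), for 0.2 s.
4. a screw has been turned shut to its stop with the upright driver's blade in its slot (((distance between driver15_tip and slotA below 0.01 m and horizontal distance between driver15_tip and driver15_mid below 0.025 m and value of joint screwA above 1.4 rad) or (distance between driver15_tip and slotB below 0.01 m and horizontal distance between driver15_tip and driver15_mid below 0.025 m and value of joint screwB above 1.4 rad))), for 0.1 s.
At the end, for the whole second after the job is handed in: each column present is within 10 mm and 0.12 rad of its seat in a clamp whose screw is turned past 1.4 rad (stop at 1.57); the 15 mm driver lies in the angled rest (handle centre within 15 mm, blade end within 20 mm of their places), released and at rest (all of step 3 and ((distance between column1_mid and seatA below 0.01 m and angle between the x axis of column1_mid and the x axis of seatA, either way round below 0.12 rad and value of joint screwA above 1.4 rad) or (distance between column1_mid and seatB below 0.01 m and angle between the x axis of column1_mid and the x axis of seatB, either way round below 0.12 rad and value of joint screwB above 1.4 rad)) and ((distance between column2_mid and seatA below 0.01 m and angle between the x axis of column2_mid and the x axis of seatA, either way round below 0.12 rad and value of joint screwA above 1.4 rad) or (distance between column2_mid and seatB below 0.01 m and angle between the x axis of column2_mid and the x axis of seatB, either way round below 0.12 rad and value of joint screwB above 1.4 rad)) and linear speed of driver15 below 0.02 m/s); the robot touches nothing.
It fails at once if the fingers turn the screw of clamp A (contact force between the fingers and clampA above 1 N and (velocity of joint screwA above 0.3 rad/s or velocity of joint screwA below -0.3 rad/s)).
It fails at once if the fingers turn the screw of clamp B (contact force between the fingers and clampB above 1 N and (velocity of joint screwB above 0.3 rad/s or velocity of joint screwB below -0.3 rad/s)).
It fails at once if a look-alike driver is moved by more than 60 mm (distance of any of driver8_mid, driver22_mid from where it was at the start of the episode above 0.06 m).
It fails at once if the jar or the beaker is moved by more than 60 mm or tipped (distance of any of jar, beaker from where it was at the start of the episode above 0.06 m or angle between any of jar, beaker's own z axis and vertical above 0.5 rad).
Of column1, column2 only 1 to 2 are there at a start; the rules pass over those that are not, and their reading is None.
At some moment in a run one of column1, column2, driver15 may be knocked a few centimetres aside while the robot is not near it.
It also fails if it takes over 210 s, if anything falls off the work surface, if the arm or the gripper's body presses on something with over 40 N, if the wrist force passes 120 N, or if a joint passes its speed limit or range.

## Working session

There is one attempt and no reset: what is moved stays moved. The work goes in short steps, Python scripts to look and compute and a tool call to move; the robot and the scene stay as the last step left them, time stands still between calls to the robot, and variables do not carry over. Pictures are saved under pics/ and viewed, about 12 in all and at most 16, crops included, and the job is handed in when it is done.

Besides the shell and the picture viewer there is one more tool, called after "Call:" in YAML: its name, and indented under it one key for each argument. step_arm: Moves the arm, as the interface text tells. Shift numbers are shares of 600 mm and turn numbers shares of 180 degrees, none past 1 either way. Its arguments: {"type":"object","properties":{"increments":{"type":"array","items":{"type":"array","items":{"type":"array","items":{"type":"number"}}}},"claw":{"type":"number"},"newtons":{"type":"number"}},"required":["increments"]}

```bash
mkdir -p pics; ls; cat > h.py <<'E'
import numpy as np, cv2
from station import bot
from scipy.spatial.transform import Rotation as R
def K(p):
    h,w=p["image"].shape[:2]; f=h/2/np.tan(np.radians(p["vfov"])/2)
    return np.array([[f,0,p["cx"]],[0,f,p["cy"]],[0,0,1.]])
def rot(p):
    o=np.array(p["orientation"],float)
    return o if o.shape==(3,3) else R.from_rotvec(o).as_matrix()
def ray(p,px):
    u=cv2.undistortPoints(np.array([[px]],float),K(p),np.array(p["distortion"],float))[0,0]
    return rot(p)@np.array([u[0],u[1],1.])
def at(p,px,z):
    d=ray(p,px); e=np.array(p["eye"]); return e+d*(z-e[2])/d[2]
def proj(p,X):
    M=rot(p); t=-M.T@np.array(p["eye"])
    return cv2.projectPoints(np.array(X,float).reshape(-1,3),cv2.Rodrigues(M.T)[0],t,K(p),np.array(p["distortion"],float))[0][:,0]
def tri(ps,pxs):
    A=np.zeros((3,3));b=np.zeros(3)
    for p,px in zip(ps,pxs):
        d=ray(p,px);d/=np.linalg.norm(d);P=np.eye(3)-np.outer(d,d);A+=P;b+=P@np.array(p["eye"])
    return np.linalg.solve(A,b)
def save(p,n,box=None,s=1):
    im=p["image"][:,:,::-1]
    if box: im=im[box[1]:box[3],box[0]:box[2]]
    cv2.imwrite("pics/"+n+".png",cv2.resize(im,None,fx=s,fy=s,interpolation=cv2.INTER_CUBIC))
E
cat > a.py <<'E'
from h import *
np.set_printoptions(precision=3,suppress=True)
s=bot.get_state(); print(s["clock"],s["tool_pos"],s["orientation"],s["opening"])
L={"driver15_mid":.016,"driver15_tip":.016,"driver8_mid":.016,"driver22_mid":.016,"rest":0,"rest_seat":.125,"rest_toe":.031,"seatA":.027,"slotA":.05,"clampA":0,"seatB":.027,"slotB":.05,"clampB":0,"column1_mid":.015,"column2_mid":.015,"jar":0,"beaker":0}
for c in ("top","scene"):
    p=bot.camera(c); save(p,c+"0",s=1.5); print(c,p["eye"],p["vfov"],p["distortion"])
    for l,z in L.items():
        print(l,[(np.round(r["pixel"]).astype(int).tolist(),round(r["confidence"],2),at(p,r["pixel"],z)[:2].round(3).tolist()) for r in bot.spot_point(l,p)[:5]])
E
python3 a.py
```

```text
pics
0.0 [0.185 0.648 0.23 ] [-0.436 -3.11   0.004] 0.08563253650419596
top [ 0.186 -0.104  1.78 ] 43.20673957617909 [-0.029  0.     0.     0.     0.   ]
driver15_mid [([291, 196], 0.83, [0.503, -0.214]), ([390, 210], 0.8, [0.452, -0.575])]
driver15_tip [([145, 203], 0.69, [0.477, 0.326]), ([391, 244], 0.62, [0.329, -0.575]), ([252, 158], 0.52, [0.649, -0.07]), ([299, 165], 0.5, [0.622, -0.245])]
driver8_mid [([332, 198], 0.53, [0.496, -0.367]), ([208, 168], 0.26, [0.613, 0.095])]
driver22_mid [([315, 194], 0.67, [0.512, -0.302]), ([244, 156], 0.41, [0.656, -0.039])]
rest [([156, 209], 0.83, [0.459, 0.289]), ([210, 168], 0.64, [0.616, 0.091]), ([298, 168], 0.54, [0.613, -0.244]), ([146, 203], 0.28, [0.48, 0.325])]
rest_seat [([146, 202], 0.69, [0.462, 0.295])]
rest_toe [([135, 223], 0.68, [0.403, 0.357])]
seatA [([258, 155], 0.63, [0.658, -0.093]), ([152, 208], 0.54, [0.459, 0.297]), ([295, 199], 0.4, [0.493, -0.226])]
slotA [([243, 159], 0.64, [0.638, -0.038])]
clampA [([254, 160], 0.86, [0.647, -0.078]), ([300, 167], 0.48, [0.619, -0.252]), ([244, 156], 0.41, [0.661, -0.041])]
seat
[... 905 characters left out ...]
), ([233, 247], 0.7, [0.509, -0.228])]
seatA [([297, 234], 0.89, [0.635, -0.088]), ([235, 245], 0.47, [0.508, -0.22])]
slotA [([308, 221], 0.77, [0.645, -0.045]), ([320, 193], 0.42, [0.623, 0.069])]
clampA [([302, 236], 0.57, [0.644, -0.068]), ([347, 155], 0.22, [0.608, 0.323])]
seatB [([256, 173], 0.83, [0.396, 0.048]), ([320, 193], 0.55, [0.618, 0.089])]
slotB [([266, 157], 0.73, [0.396, 0.111]), ([261, 275], 0.57, [0.628, -0.264]), ([330, 176], 0.56, [0.618, 0.15])]
clampB [([322, 191], 0.88, [0.612, 0.121]), ([260, 174], 0.68, [0.4, 0.07])]
column1_mid [([350, 154], 0.8, [0.618, 0.316])]
column2_mid []
jar [([231, 220], 0.51, [0.433, -0.142])]
beaker [([162, 252], 0.73, [0.332, -0.344])]
```

View pics/top0.png

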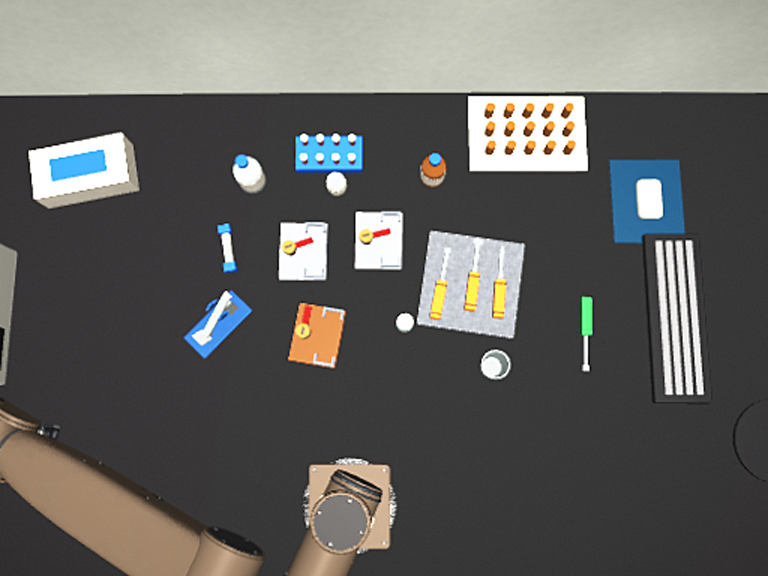

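View pics/scene0.png

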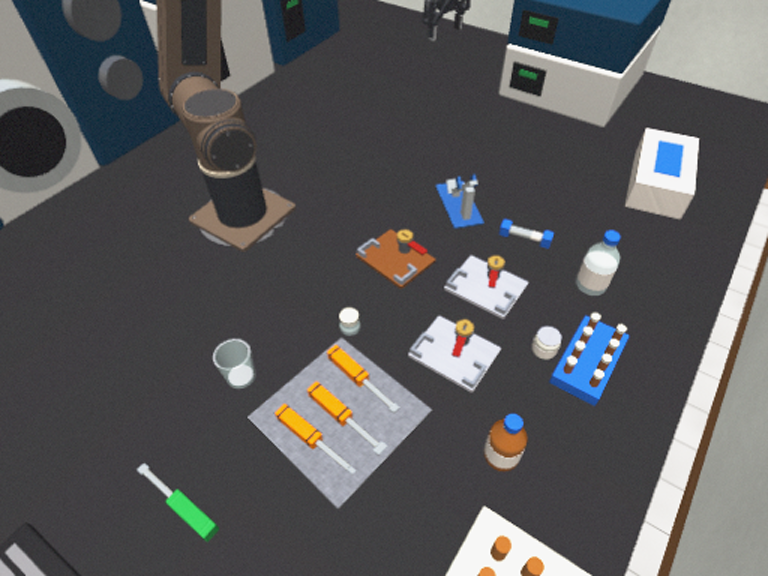

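```bash
cat > mv.py <<'E'
import sys
from h import *
# python3 mv.py x y z yaw(deg of tool y axis, mod 180) -> increments
def plan(x,y,z,yaw=None):
    s=bot.get_state(); M=R.from_rotvec(s["orientation"]).as_matrix(); 
    psi=np.degrees(np.arctan2(M[1,1],M[0,1]))
    d=M.T@(np.array([x,y,z])-np.array(s["tool_pos"]))/.6
    t=0. if yaw is None else -((yaw-psi+90)%180-90)
    print("pos",np.round(s["tool_pos"],4),"psi",round(psi,2),"tilt",np.round(M[:,2],3),"j",np.round(s["joint_pos"],3),"t",s["clock"],"op",round(s["opening"],4),"F",np.round(s["contact_force"],1))
    print("inc",np.round(d,4),"turn",round(t/180,4),"j6 after",round(s["joint_pos"][5]+np.radians(t),2),"dist",round(np.linalg.norm(d)*600))
if __name__=="__main__": plan(*map(float,sys.argv[1:]))
E
python3 mv.py 0.5 0.3 0.35; python3 mv.py .55 -.28 .35
```

```text
pos [0.1857 0.6489 0.2313] psi 74.03 tilt [-0. -0. -1.] j [ 1.142  0.286  1.577  0.     1.279 -0.15 ] t 1.8 op 0.0853 F [-0.2  0.6  0.4]
inc [-0.6636 -0.4149 -0.1978] turn 0.0 j6 after -0.15 dist 484
pos [0.1857 0.6489 0.2313] psi 74.03 tilt [-0. -0. -1.] j [ 1.142  0.286  1.577  0.     1.279 -0.15 ] t 1.8 op 0.0853 F [-0.2  0.6  0.4]
inc [-1.0098 -1.3213 -0.1978] turn 0.0 j6 after -0.15 dist 1005
```

Call:
step_arm:
  increments:
    - [[-0.66,-0.41,-0.2,0],[-0.66,-0.41,-0.2,0],[-0.66,-0.41,-0.2,0],[-0.66,-0.41,-0.2,0],[-0.66,-0.41,-0.2,0],[-0.66,-0.41,-0.2,0],[-0.66,-0.41,-0.2,0],[-0.66,-0.41,-0.2,0],[-0.66,-0.41,-0.2,0],[-0.66,-0.41,-0.2,0]]
  claw: 0.3

```text
clock: 3.05
tool_pos: [0.4983, 0.3037, 0.351]
orientation: [-0.437, -3.11, -0.0]
contact_force: [-0.6, 0.0, 0.2]
opening: 0.0598
```

```bash
python3 mv.py .5 -.25 .35 0; python3 - <<'E'
from h import *
p=bot.camera("wrist"); print(p["eye"],rot(p).round(2).tolist(),p["vfov"]); save(p,"w1")
for l,z in {"rest":0,"rest_seat":.125,"rest_toe":.031,"column1_mid":.015,"clampA":0,"slotA":.05,"seatA":.027}.items(): print(l,[(np.round(r["pixel"]).astype(int).tolist(),round(r["confidence"],2),at(p,r["pixel"],z)[:2].round(3).tolist()) for r in bot.spot_point(l,p)[:3]])
E
```

```text
pos [0.4983 0.3037 0.351 ] psi 74.02 tilt [-0.001  0.    -1.   ] j [ 3.730e-01  1.800e-02  1.662e+00  1.000e-03  1.462e+00 -9.190e-01] t 3.05 op 0.0598 F [-0.6  0.   0.2]
inc [-0.2568 -0.8864  0.0014] turn 0.4112 j6 after 0.37 dist 554
[0.42813061 0.32430239 0.49286989] [[0.28, 0.92, 0.27], [0.96, -0.26, -0.08], [-0.0, 0.29, -0.96]] 68.93987023306079
rest [([247, 132], 0.82, [0.464, 0.3])]
rest_seat [([246, 143], 0.9, [0.468, 0.301])]
rest_toe [([275, 78], 0.73, [0.395, 0.367])]
column1_mid [([280, 212], 0.59, [0.618, 0.319])]
clampA [([96, 269], 0.78, [0.638, -0.069])]
slotA [([101, 282], 0.67, [0.645, -0.033])]
seatA [([76, 280], 0.91, [0.639, -0.096])]
```

Call:
step_arm:
  increments:
    - [[-0.26,-0.89,0.1,0],[-0.26,-0.89,0.1,0],[-0.26,-0.89,0.1,0],[-0.26,-0.89,0.1,0],[-0.26,-0.89,0.1,0],[-0.26,-0.89,0.1,0],[-0.26,-0.89,0.1,0],[-0.26,-0.89,0.1,0],[-0.26,-0.89,0.1,0],[-0.26,-0.89,0.1,0]]

```text
clock: 4.7
tool_pos: [0.5009, -0.2561, 0.2901]
orientation: [-0.444, -3.108, -0.001]
contact_force: [0.3, -0.6, 0.5]
opening: 0.0598
```

```bash
python3 - <<'E'
from h import *
p=bot.camera("wrist"); print(p["eye"]); save(p,"w2",s=1.5)
for l,z in {"driver15_mid":.016,"driver15_tip":.016,"driver8_mid":.016,"driver22_mid":.016}.items(): print(l,[(np.round(r["pixel"]).astype(int).tolist(),round(r["confidence"],2),at(p,r["pixel"],z)[:2].round(3).tolist()) for r in bot.spot_point(l,p)[:5]])
E
```

```text
[ 0.4310025  -0.23519259  0.43208504]
driver15_mid [([279, 146], 0.96, [0.493, -0.216]), ([48, 187], 0.92, [0.454, -0.577])]
driver15_tip [([11, 100], 0.77, [0.323, -0.565]), ([287, 229], 0.55, [0.626, -0.237])]
driver8_mid [([188, 172], 0.79, [0.493, -0.36])]
driver22_mid [([232, 171], 0.86, [0.51, -0.294])]
```

View pics/w2.png

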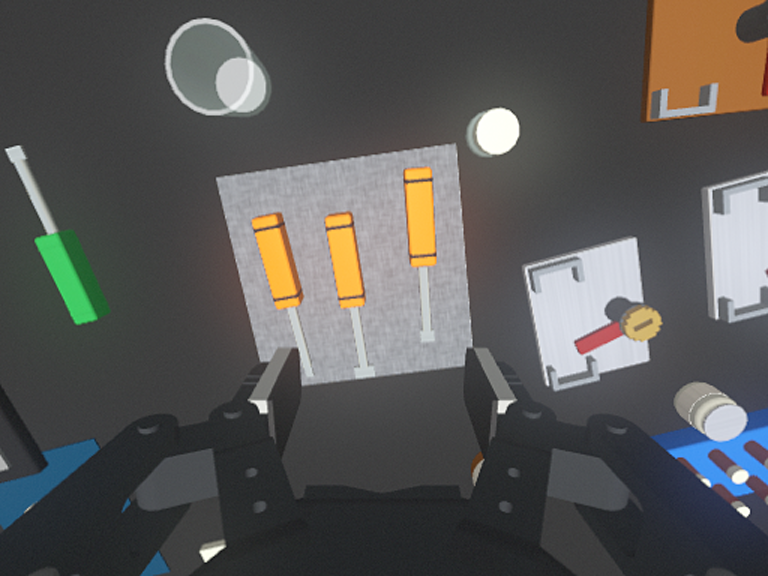

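Call:
step_arm:
  increments:
    - [[-0.08,0.07,0,0.55],[-0.08,0.07,0,0.55],[-0.08,0.07,0,0.55],[-0.08,0.07,0,0.55],[-0.08,0.07,0,0.55],[-0.08,0.07,0,0.55],[-0.08,0.07,0,0.55],[-0.08,0.07,0,0.55],[-0.08,0.07,0,0.55],[-0.08,0.07,0,0.55]]

```text
clock: 6.2
tool_pos: [0.5598, -0.2239, 0.2919]
orientation: [2.648, 1.688, 0.001]
contact_force: [-0.1, -0.4, 0.4]
opening: 0.0599
```

Call:
step_arm:
  increments:
    - [[0,0,0,0.41],[0,0,0,0.41],[0,0,0,0.41],[0,0,0,0.41],[0,0,0,0.41],[0,0,0,0.41],[0,0,0,0.41],[0,0,0,0.41]]

```text
clock: 7.2
tool_pos: [0.5598, -0.2242, 0.2918]
orientation: [3.133, -0.234, 0.001]
contact_force: [0.1, 0.3, -0.8]
opening: 0.0596
```

```bash
cat > drv.py <<'E'
from h import *
def orange(p,z,near,rad=.09):
    hsv=cv2.cvtColor(p["image"],cv2.COLOR_RGB2HSV)
    m=cv2.inRange(hsv,(8,140,120),(25,255,255)); n,lab,st,ce=cv2.connectedComponentsWithStats(cv2.morphologyEx(m,cv2.MORPH_CLOSE,np.ones((5,5))))
    for i in range(1,n):
        if st[i,4]<60: continue
        ys,xs=np.where(lab==i); P=np.array([at(p,(x,y),z)[:2] for x,y in zip(xs[::3],ys[::3])])
        r=cv2.minAreaRect((P*1000).astype(np.float32))
        c=np.array(r[0])/1000
        if np.linalg.norm(c-near)<rad: 
            b=cv2.boxPoints(r); e=[b[1]-b[0],b[2]-b[1]]; e=max(e,key=np.linalg.norm)
            print("orange",c.round(4),"size",np.round(r[1],1),"ang",round(np.degrees(np.arctan2(e[1],e[0])),1))
E
python3 - <<'E'
from h import *; from drv import orange
for c in ("wrist","top"):
    p=bot.camera(c); print(c,p["eye"].round(3) if hasattr(p["eye"],"round") else p["eye"]); orange(p,.029,np.array([.495,-.216]),.06)
    for l in ("driver15_mid","driver15_tip"): print(l,[(round(r["confidence"],2),at(p,r["pixel"],.016)[:2].round(3).tolist()) for r in bot.spot_point(l,p)[:5]])
E
python3 mv.py .494 -.216 .1 -99
python3 -c "
import cv2; i=cv2.imread('pics/w1.png'); cv2.imwrite('pics/w1c.png',cv2.resize(i[40:240,150:350],None,fx=3,fy=3,interpolation=cv2.INTER_CUBIC))"
```

```text
wrist [ 0.632 -0.235  0.434]
orange [ 0.4944 -0.2149] size [25.3 96.4] ang -11.5
driver15_mid [(0.81, [0.493, -0.216]), (0.62, [0.451, -0.571])]
driver15_tip [(0.85, [0.313, -0.569]), (0.83, [0.619, -0.242])]
top [ 0.186 -0.104  1.78 ]
orange [ 0.4821 -0.2186] size [20.7 82.3] ang -18.8
driver15_mid [(0.84, [0.466, -0.571]), (0.6, [0.497, -0.218])]
driver15_tip [(0.6, [0.317, -0.563]), (0.48, [0.508, -0.304])]
pos [ 0.5595 -0.2255  0.2914] psi -98.7 tilt [ 0. -0. -1.] j [-0.551  0.089  1.694 -0.     1.358  1.171] t 7.5 op 0.0599 F [0.2 0.2 0.4]
inc [-0.1104  0.0009  0.319 ] turn 0.0017 j6 after 1.18 dist 203
```

View pics/w1c.png

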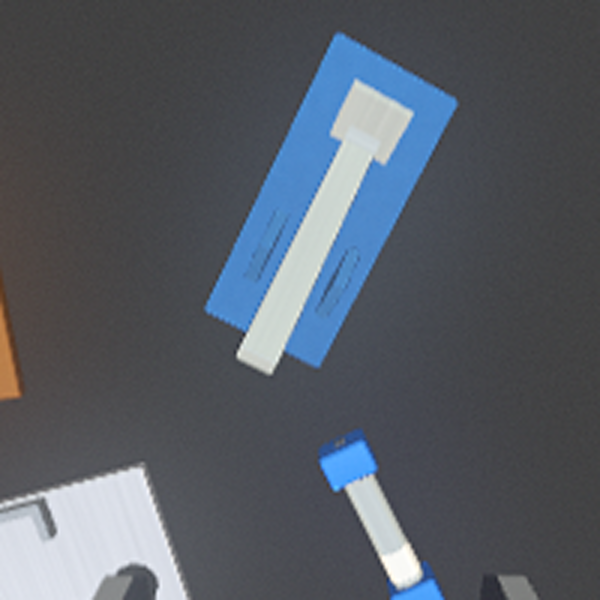

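Call:
step_arm:
  increments:
    - [[-0.11,0,0.1,0.016],[-0.11,0,0.2,0.016],[-0.11,0,0.3,0.016],[-0.11,0,0.4,0.016],[-0.11,0,0.45,0.016],[-0.11,0,0.473,0.016],[-0.11,0,0.473,0.016],[-0.11,0,0.473,0.016]]

```text
clock: 8.5
tool_pos: [0.496, -0.2168, 0.0099]
orientation: [3.123, -0.318, 0.006]
contact_force: [0.3, -0.1, 0.2]
opening: 0.0597
```

Call:
step_arm:
  increments:
    - [[0,0,0,0],[0,0,0,0],[0,0,0,0],[0,0,0,0],[0,0,0,0]]
  claw: 1
  newtons: 40

```text
clock: 9.12
tool_pos: [0.4953, -0.2163, 0.0091]
orientation: [3.124, -0.319, 0.003]
contact_force: [-0.5, 0.1, 5.8]
opening: 0.0249
```

```bash
python3 mv.py .494 -.216 .3 -101.5; python3 mv.py .5 .15 .3
```

```text
pos [ 0.4953 -0.2163  0.0091] psi -101.65 tilt [ 0.002 -0.001 -1.   ] j [-0.6    0.29   2.034 -0.     0.816  1.175] t 9.125 op 0.0249 F [-0.5  0.1  5.8]
inc [-1.100e-03  4.000e-04 -4.849e-01] turn -0.0008 j6 after 1.17 dist 291
pos [ 0.4953 -0.2163  0.0091] psi -101.65 tilt [ 0.002 -0.001 -1.   ] j [-0.6    0.29   2.034 -0.     0.816  1.175] t 9.125 op 0.0249 F [-0.5  0.1  5.8]
inc [-0.1144 -0.5991 -0.4858] turn 0.0 j6 after 1.17 dist 468
```

Call:
step_arm:
  increments:
    - [[0,0,-0.1,0],[0,0,-0.2,0],[0,0,-0.3,0],[-0.02,-0.1,-0.4,-0.05],[-0.04,-0.2,-0.48,-0.1],[-0.06,-0.3,-0.49,-0.15],[-0.08,-0.4,-0.49,-0.2],[-0.1,-0.5,-0.49,-0.25],[-0.11,-0.6,-0.49,-0.3],[-0.11,-0.6,-0.49,-0.35]]

```text
clock: 10.38
tool_pos: [0.5013, 0.1533, 0.3008]
orientation: [-2.825, -1.373, 0.002]
contact_force: [-0.3, 0.3, -1.8]
opening: 0.025
```

```bash
python3 mv.py .48 .45 .3 47
```

```text
pos [0.5013 0.1533 0.3008] psi -38.16 tilt [-0.001  0.    -1.   ] j [ 1.030e-01 -9.700e-02  1.863e+00  1.000e-03  1.377e+00  7.690e-01] t 10.375 op 0.025 F [-0.3  0.3 -1.8]
inc [ 0.3669 -0.3335  0.0015] turn -0.4731 j6 after -0.72 dist 298
```

Call:
step_arm:
  increments:
    - [[0.37,-0.33,0,-0.473],[0.37,-0.33,0,-0.473],[0.37,-0.33,0,-0.473],[0.37,-0.33,0,-0.473],[0.37,-0.33,0,-0.473],[0.37,-0.33,0,-0.473],[0.37,-0.33,0,-0.473],[0.37,-0.33,0,-0.473],[0.37,-0.33,0,-0.473],[0.37,-0.33,0,-0.473]]

```text
clock: 11.62
tool_pos: [0.4861, 0.4472, 0.3009]
orientation: [-1.168, -2.916, 0.001]
contact_force: [-0.2, 0.4, -1.3]
opening: 0.0251
```

```bash
cat > rest.py <<'E'
from h import *
def meas(p,tag=""):
    hsv=cv2.cvtColor(p["image"],cv2.COLOR_RGB2HSV); m=cv2.inRange(hsv,(100,120,60),(118,255,255))
    n,lab,st,ce=cv2.connectedComponentsWithStats(m)
    for i in range(1,n):
        if st[i,4]<150: continue
        ys,xs=np.where(lab==i); P=np.array([at(p,(x,y),.008)[:2] for x,y in zip(xs,ys)])
        r=cv2.minAreaRect((P*1000).astype(np.float32)); b=cv2.boxPoints(r); e=max([b[1]-b[0],b[2]-b[1]],key=np.linalg.norm)
        if abs(max(r[1])-165)<40: print(tag,"base",np.round(r[0],1),np.round(r[1],1),round(np.degrees(np.arctan2(e[1],e[0]))%180,1))
    for l,z in {"rest":0,"rest_seat":.125,"rest_toe":.031}.items(): print(tag,l,[(round(r["confidence"],2),at(p,r["pixel"],z)[:2].round(3).tolist()) for r in bot.spot_point(l,p)[:2]])
E
python3 - <<'E'
from rest import *
ps=[bot.camera(c) for c in ("wrist","scene","top")]; save(ps[0],"w3",s=1.5)
for p,c in zip(ps,"wst"): meas(p,c)
E
python3 mv.py .46 .3 .3 47
```

```text
w base [431.9 330.7] [ 74.8 162.5] 136.2
w rest [(0.82, [0.463, 0.297])]
w rest_seat [(0.75, [0.47, 0.295])]
w rest_toe [(0.75, [0.403, 0.368]), (0.25, [0.612, 0.097])]
s base [814.7 797.1] [ 61.  147.4] 101.4
s base [432.2 327.5] [ 77.7 173.3] 136.7
s base [869.1  68.1] [193.2  93.3] 89.8
s rest [(0.96, [0.467, 0.325])]
s rest_seat [(0.83, [0.467, 0.295])]
s rest_toe [(0.8, [0.403, 0.355]), (0.61, [0.299, 0.941])]
t base [873.2  58.4] [169.6 101.9] 89.9
t base [846.9 711.2] [ 58.8 142.9] 101.5
t base [436.8 332. ] [ 91.9 165.8] 136.3
t rest [(0.9, [0.472, 0.303])]
t rest_seat [(0.77, [0.459, 0.293])]
t rest_toe [(0.94, [0.391, 0.363]), (0.54, [0.489, -0.366])]
pos [0.4863 0.4473 0.3015] psi 46.48 tilt [-0.  0. -1.] j [ 0.59   0.212  1.538  0.     1.391 -0.221] t 12.225 op 0.0251 F [-1.   0.3 -1.2]
inc [-0.1372 -0.2083  0.0025] turn -0.0029 j6 after -0.23 dist 150
```

View pics/w3.png

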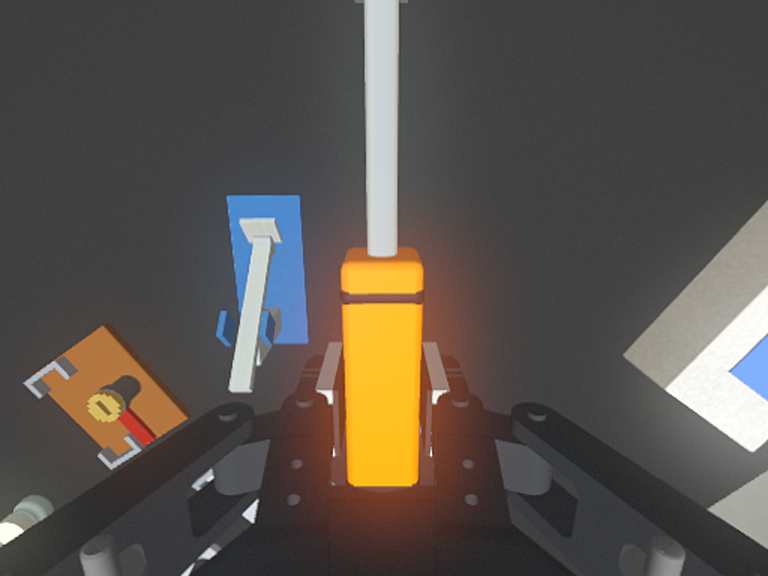

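Call:
step_arm:
  increments:
    - [[-0.145,-0.206,0,0],[-0.145,-0.206,0,0],[-0.145,-0.206,0,0],[-0.145,-0.206,0.05,0],[-0.145,-0.206,0.1,0],[-0.145,-0.206,0.15,0],[-0.145,-0.206,0.18,0],[-0.145,-0.206,0.18,0],[-0.145,-0.206,0.18,0]]
  newtons: 20

```text
clock: 13.35
tool_pos: [0.4652, 0.2982, 0.195]
orientation: [1.164, 2.916, 0.003]
contact_force: [-0.7, 0.7, -1.0]
opening: 0.0253
```

```bash
python3 mv.py .4643 .2981 .116 46.4; python3 - <<'E'
from h import *; 
p=bot.camera("scene"); q=bot.camera("top")
for l in ("rest_seat","rest_toe","driver15_mid","driver15_tip"):
  print(l,[(c,round(r["confidence"],2),at(pp,r["pixel"],z)[:2].round(3).tolist()) for c,pp in (("s",p),("t",q)) for r in bot.spot_point(l,pp)[:3] for z in [{"rest_seat":.125,"rest_toe":.031}.get(l,.2)]])
E
```

```text
pos [0.4652 0.2982 0.195 ] psi 46.49 tilt [ 0.002  0.001 -1.   ] j [ 0.386  0.049  1.915 -0.     1.175 -0.425] t 13.35 op 0.0253 F [-0.7  0.7 -1. ]
inc [ 0.0011 -0.0014  0.1316] turn 0.0005 j6 after -0.42 dist 79
rest_seat [('s', 0.96, [0.471, 0.298]), ('t', 0.92, [0.458, 0.286])]
rest_toe [('s', 0.57, [0.401, 0.36])]
driver15_mid [('s', 0.69, [0.542, -0.585]), ('s', 0.51, [0.467, 0.291]), ('s', 0.27, [0.66, 0.014]), ('t', 0.72, [0.424, -0.529]), ('t', 0.54, [0.486, 0.305])]
driver15_tip [('s', 0.96, [0.434, -0.581]), ('s', 0.72, [0.37, 0.358]), ('t', 0.56, [0.312, -0.532]), ('t', 0.44, [0.563, 0.072])]
```

Call:
step_arm:
  increments:
    - [[0,0,0.02,0],[0,0,0.04,0],[0,0,0.055,0],[0,0,0.07,0],[0,0,0.08,0],[0,0,0.08,0]]

```text
clock: 14.6
tool_pos: [0.4641, 0.2977, 0.1449]
orientation: [-1.164, -2.917, 0.001]
contact_force: [-0.5, -0.1, -1.0]
opening: 0.0252
```

Call:
step_arm:
  increments:
    - [[0,0,0.01,0],[0,0,0.02,0],[0,0,0.03,0],[0,0,0.03,0]]

```text
clock: 15.1
tool_pos: [0.4642, 0.2991, 0.1316]
orientation: [-1.165, -2.916, -0.002]
contact_force: [-9.5, -0.3, 16.1]
opening: 0.0248
```

```bash
python3 mv.py .4643 .2981 .116 46.4; python3 - <<'E'
from h import *; 
p=bot.camera("scene"); c=proj(p,[.44,.31,.1])[0].astype(int); x,y=c; save(p,"s2",(x-70,y-60,x+70,y+60),5)
E
```

```text
pos [0.4642 0.2991 0.1316] psi 46.46 tilt [-0.001  0.002 -1.   ] j [ 0.388  0.123  1.961  0.002  1.058 -0.424] t 15.1 op 0.0248 F [-9.5 -0.3 16.1]
inc [-0.0014 -0.0011  0.026 ] turn 0.0003 j6 after -0.42 dist 16
```

View pics/s2.png

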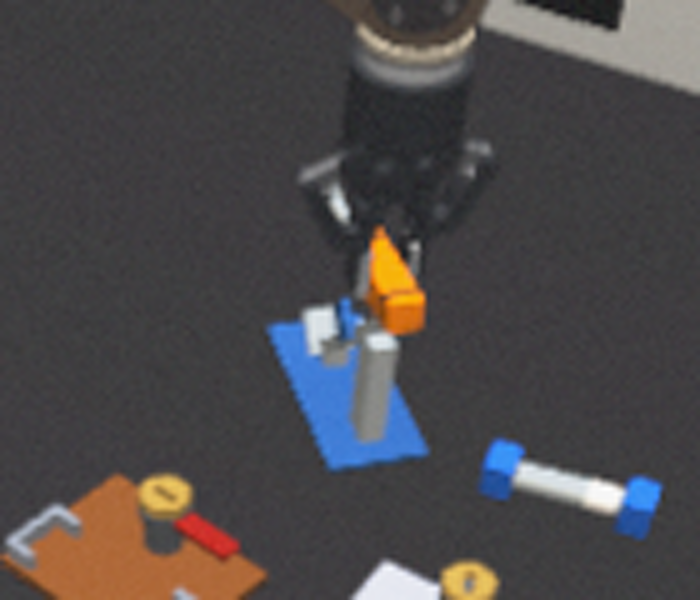

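```bash
python3 - <<'E'
from h import *; 
p=bot.camera("wrist"); save(p,"w4",s=1.5)
print(proj(p,[[.4665,.296,.125],[.3984,.361,.031],[.4665-.724*.042,.296+.69*.042,.149]]).round(0).tolist())
for l in ("driver15_tip","rest_toe","rest_seat"): print(l,[(round(r["confidence"],2),np.round(r["pixel"]).tolist()) for r in bot.spot_point(l,p)[:3]])
E
```

```text
[[253.0, 244.0], [254.0, 86.0], [253.0, 187.0]]
driver15_tip []
rest_toe [(0.71, [257.0, 82.0])]
rest_seat []
```

View pics/w4.png

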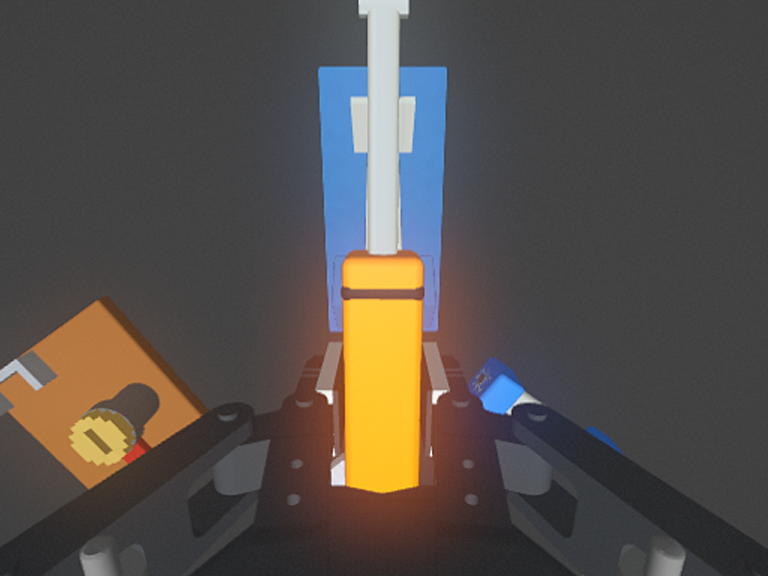

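```bash
python3 - <<'E'
from h import *; 
p=bot.camera("scene"); w=bot.camera("wrist")
x,y=proj(p,[.44,.31,.1])[0].astype(int)
S=np.array([.4665,.296,.125]); h=np.array([-.724,.690,0]); z=np.array([0,0,1.]); a=(h-z)/2**.5; n=(h+z)/2**.5
for s in (-15,-20,-25,-30,-35,-42): print(s,((proj(p,S-.013*n+s/1000*a)[0]-[x-70,y-60])*5).round())
st=bot.get_state(); G=np.array(st["tool_pos"])+[0,0,.007]
for th in (0,5,10,20,30):
    t=np.radians(th); d=h*np.cos(t)-z*np.sin(t); u=h*np.sin(t)+z*np.cos(t)
    print(th,"tip",(proj(w,G+.131*d)*1.5).round()[0],"front top",(proj(w,G+.046*d+.013*u)*1.5).round()[0],"blade start",(proj(w,G+.118*d)*1.5).round()[0])
E
```

```text
-15 [388. 314.]
-20 [391. 313.]
-25 [393. 312.]
-30 [395. 311.]
-35 [397. 310.]
-42 [401. 309.]
0 tip [381. -61.] front top [381. 257.] blade start [381.  -6.]
5 tip [381. -40.] front top [381. 251.] blade start [381.   9.]
10 tip [381. -18.] front top [381. 246.] blade start [381.  24.]
20 tip [381.  24.] front top [381. 241.] blade start [381.  57.]
30 tip [381.  64.] front top [381. 241.] blade start [381.  90.]
```

```bash
python3 - <<'E'
from h import *; 
w=bot.camera("wrist"); st=bot.get_state()
M=R.from_rotvec(st["orientation"]).as_matrix(); C=M.T@rot(w)
M1=R.from_rotvec([-.437,-3.11,0]).as_matrix(); q=dict(w); q["orientation"]=M1@C; q["eye"]=np.array([.42813061,.32430239,.49286989])
S=np.array([.4665,.296,.125]); h=np.array([-.724,.690,0]); z=np.array([0,0,1.]); a=(h-z)/2**.5; n=(h+z)/2**.5
P=lambda X:((proj(q,X)[0]-[150,40])*3).round().tolist()
for s in (-50,-40,-30,-20,-10,0,100,125): print(s,P(S-.013*n+s/1000*a))
print("plate",[P(S+.136*a+k/1000*n) for k in (-13,0,13)])
E
```

```text
-50 [226.0, 412.0]
-40 [234.0, 393.0]
-30 [243.0, 375.0]
-20 [252.0, 358.0]
-10 [260.0, 341.0]
0 [268.0, 325.0]
100 [338.0, 182.0]
125 [353.0, 151.0]
plate [[359.0, 138.0], [368.0, 120.0], [378.0, 101.0]]
```

Call:
step_arm:
  increments:
    - [[0,0,0.005,0],[0,0,0.01,0],[0,0,0.015,0],[0,0,0.02,0],[0,0,0.02,0],[0,0,0.02,0]]

```text
clock: 16.25
tool_pos: [0.4632, 0.3004, 0.1208]
orientation: [-1.164, -2.913, -0.004]
contact_force: [-15.2, 3.1, 22.5]
opening: 0.0252
```

```bash
cat > pitch.py <<'E'
from h import *
h=np.array([-.724,.690,0]); z=np.array([0,0,1.])
def go(name=None,off=.002,zo=.007):
    w=bot.camera("wrist"); st=bot.get_state(); G=np.array(st["tool_pos"])+[0,0,zo]
    if name: save(w,name,s=1.5)
    for th in (0,10,20,30,40,45):
        t=np.radians(th); d=h*np.cos(t)-z*np.sin(t)
        print(th,"tip",(proj(w,G+(.133-off)*d)*1.5).round()[0],"bladestart",(proj(w,G+(.12-off)*d)*1.5).round()[0])
    print(st["tool_pos"],st["contact_force"],st["opening"])
    for l in ("driver15_tip","driver15_mid"): print(l,[(round(r["confidence"],2),(np.array(r["pixel"])*1.5).round().tolist()) for r in bot.spot_point(l,w)[:2]])
E
python3 -c "from pitch import *; go('w5')"
```

```text
0 tip [381. -60.] bladestart [381.  -5.]
10 tip [381. -17.] bladestart [381.  25.]
20 tip [381.  25.] bladestart [381.  57.]
30 tip [381.  65.] bladestart [381.  91.]
40 tip [381. 103.] bladestart [381. 124.]
45 tip [381. 122.] bladestart [381. 140.]
[0.46318282 0.30040111 0.12080622] [-16.0235701    3.19636452  22.83176056] 0.025334642668453224
driver15_tip [(0.95, [383.0, 33.0])]
driver15_mid [(0.68, [383.0, 388.0]), (0.34, [382.0, 35.0])]
```

View pics/w5.png

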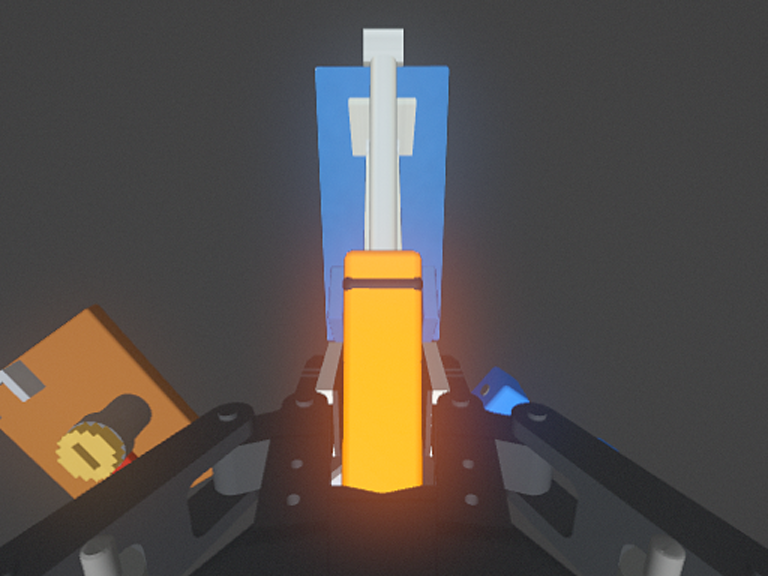

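Call:
step_arm:
  increments:
    - [[0,0,0.005,0],[0,0,0.01,0],[0,0,0.015,0],[0,0,0.017,0],[0,0,0.017,0],[0,0,0.017,0]]

```text
clock: 17.15
tool_pos: [0.4633, 0.3003, 0.112]
orientation: [-1.164, -2.913, -0.002]
contact_force: [-20.0, 0.7, 29.7]
opening: 0.0253
```

```bash
python3 -c "from pitch import *; go()"
```

```text
0 tip [381. -60.] bladestart [381.  -5.]
10 tip [381. -18.] bladestart [381.  25.]
20 tip [381.  24.] bladestart [381.  57.]
30 tip [382.  65.] bladestart [381.  91.]
40 tip [382. 103.] bladestart [382. 124.]
45 tip [382. 122.] bladestart [382. 140.]
[0.46328573 0.30028917 0.11203089] [-19.23654622   1.15678792  30.28721066] 0.025005533085742455
driver15_tip [(0.79, [384.0, 87.0])]
driver15_mid [(0.88, [381.0, 393.0])]
```

Call:
step_arm:
  increments:
    - [[0,0,0,0],[0,0,-0.01,0],[0,0,-0.02,0],[0,0,-0.05,0],[0,0,-0.1,0],[0,0,-0.15,0],[0,0,-0.2,0],[0,0,-0.2,0]]
  claw: 0.4

```text
clock: 18.3
tool_pos: [0.4663, 0.2985, 0.2296]
orientation: [1.163, 2.913, 0.008]
contact_force: [-0.3, 0.1, -0.6]
opening: 0.0511
```

```bash
python3 - <<'E'
from h import *
S=np.array([.4665,.296,.125]); T=np.array([.3984,.361,.031])
ps=[bot.camera(c) for c in ("wrist","scene","top")]; save(ps[0],"w6",s=1.5)
print(bot.get_state()["tool_pos"], proj(ps[0],[S,T]).round())
obs={}
for l in ("driver15_mid","driver15_tip"):
    for p,c in zip(ps,"wst"):
        for r in bot.spot_point(l,p)[:4]:
            q=at(p,r["pixel"],.125 if 'mid' in l else .031)
            if np.linalg.norm(q[:2]-[.44,.32])<.12: print(l,c,round(r["confidence"],2),q.round(3)); obs.setdefault(l,[]).append((p,r["pixel"]))
for l,o in obs.items():
    if len(o)>1: print(l,"tri",tri(*zip(*o)).round(4))
E
```

```text
[0.46383825 0.29749138 0.22437404] [[252. 192.]
 [252.  89.]]
driver15_mid w 0.76 [0.465 0.301 0.125]
driver15_mid s 0.54 [0.47  0.303 0.125]
driver15_mid s 0.19 [0.48  0.279 0.125]
driver15_mid t 0.42 [0.475 0.305 0.125]
driver15_tip w 0.89 [0.397 0.365 0.031]
driver15_tip s 0.57 [0.401 0.347 0.031]
driver15_mid tri [0.4711 0.302  0.1173]
driver15_tip tri [0.3941 0.3652 0.0153]
```

View pics/w6.png

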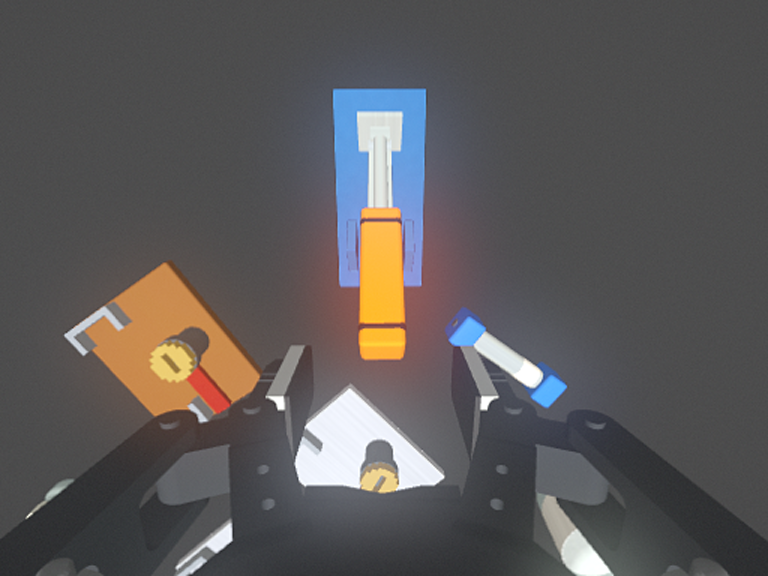

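Call:
step_arm:
  increments:
    - [[-0.045,0.001,0,0],[-0.045,0.001,0.05,0],[-0.045,0.001,0.1,0],[-0.045,0.001,0.14,0],[-0.045,0.001,0.157,0],[-0.045,0.001,0.157,0],[-0.045,0.001,0.157,0]]

```text
clock: 19.62
tool_pos: [0.4851, 0.28, 0.1324]
orientation: [1.164, 2.916, 0.002]
contact_force: [-0.2, -0.2, 0.4]
opening: 0.0513
```

Call:
step_arm:
  increments:
    - [[0,0,0,0],[0,0,0,0],[0,0,0,0],[0,0,0,0]]
  claw: 1
  newtons: 20

```text
clock: 20.12
tool_pos: [0.485, 0.2799, 0.1323]
orientation: [1.164, 2.917, 0.002]
contact_force: [-0.7, -0.1, 5.3]
opening: 0.0256
```

```bash
python3 mv.py .4839 .2794 .13 46.4; python3 -c "
from h import *; w=bot.camera('wrist'); save(w,'w7',s=1.5)
for l in ('driver15_tip','driver15_mid'): print(l,[(round(r['confidence'],2),(np.array(r['pixel'])).round().tolist(),at(w,r['pixel'],.031 if 'tip' in l else .125)) for r in bot.spot_point(l,w)[:2]])"
```

```text
pos [0.485  0.2799 0.1323] psi 46.49 tilt [ 0.002  0.001 -1.   ] j [ 0.342  0.138  1.943  0.     1.059 -0.469] t 20.125 op 0.0256 F [-0.7 -0.1  5.3]
inc [ 0.0007 -0.0019  0.0038] turn 0.0005 j6 after -0.47 dist 3
driver15_tip [(0.67, [254.0, 40.0], array([0.39534337, 0.36536945, 0.031     ])), (0.52, [255.0, 202.0], array([0.4923824 , 0.27351974, 0.031     ]))]
driver15_mid [(0.56, [255.0, 188.0], array([0.46306042, 0.3012792 , 0.125     ]))]
```

Call:
step_arm:
  increments:
    - [[0.006,0,0.006,0],[0.014,0,-0.002,0],[0.023,0,-0.01,0],[0.033,0,-0.018,0],[0.043,0,-0.025,0],[0.053,0,-0.032,0],[0.063,0,-0.038,0],[0.074,0,-0.044,0],[0.084,0,-0.049,0]]

```text
clock: 21.4
tool_pos: [0.4504, 0.3133, 0.1627]
orientation: [1.16, 2.912, 0.0]
contact_force: [2.7, -4.5, 5.5]
opening: 0.0256
```

```bash
cat > up.py <<'E'
from h import *
def go(name=None,L=.17,zo=.019,psi=None):
    w=bot.camera("wrist"); st=bot.get_state(); M=R.from_rotvec(st["orientation"]).as_matrix(); G=np.array(st["tool_pos"])-zo*M[:,2]
    if name: save(w,name,s=1.5)
    for th in (45,55,65,70,75,80,85,90,95):
        t=np.radians(th); d=M[:,0]*np.cos(t)+M[:,2]*np.sin(t); u=M[:,0]*np.sin(t)-M[:,2]*np.cos(t)
        print(th,"tip",proj(w,G+L*d).round(0)[0],"mid+13",proj(w,G+.034*d+.013*u).round(0)[0],"z",(G+L*d)[2].round(3))
    print(np.round(st["tool_pos"],4),np.round(st["contact_force"],1),st["opening"])
    for l in ("driver15_tip","driver15_mid"): print(l,[(round(r["confidence"],2),(np.array(r["pixel"])).round().tolist()) for r in bot.spot_point(l,w)[:2]])
E
python3 -c "from up import *; go('w8')"
```

```text
45 tip [254.  44.] mid+13 [254. 188.] z 0.061
55 tip [254.  77.] mid+13 [254. 190.] z 0.042
65 tip [254. 108.] mid+13 [254. 195.] z 0.027
70 tip [254. 122.] mid+13 [254. 198.] z 0.022
75 tip [254. 137.] mid+13 [254. 201.] z 0.018
80 tip [254. 150.] mid+13 [254. 204.] z 0.014
85 tip [254. 164.] mid+13 [254. 208.] z 0.013
90 tip [254. 177.] mid+13 [254. 211.] z 0.012
95 tip [255. 191.] mid+13 [254. 215.] z 0.013
[0.4499 0.3138 0.163 ] [ 2.8 -4.   6. ] 0.02555608496885554
driver15_tip [(0.92, [256.0, 106.0])]
driver15_mid [(0.7, [255.0, 209.0])]
```

View pics/w8.png

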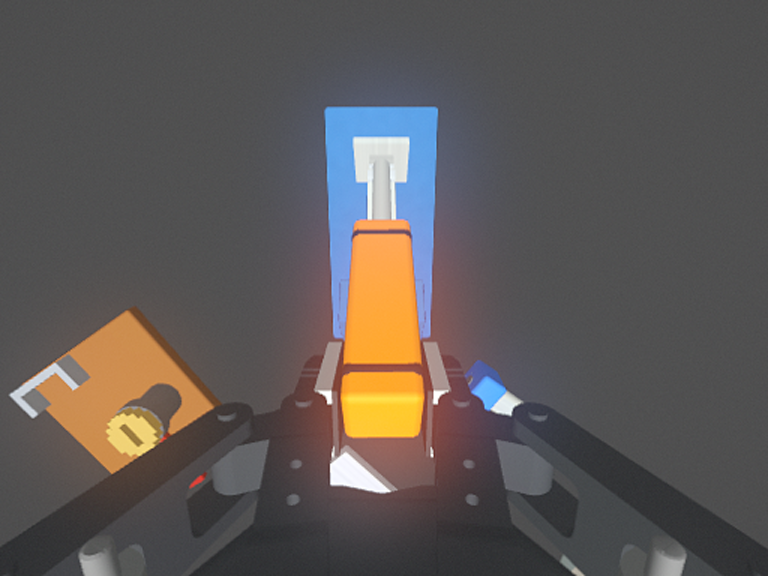

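Call:
step_arm:
  increments:
    - [[0.011,0,-0.005,0],[0.022,0,-0.009,0],[0.034,0,-0.013,0],[0.045,0,-0.0165,0],[0.057,0,-0.019,0],[0.068,0,-0.0217,0],[0.08,0,-0.0235,0],[0.092,0,-0.025,0],[0.104,0,-0.0255,0],[0.116,0,-0.026,0]]

```text
clock: 22.8
tool_pos: [0.3987, 0.3621, 0.1777]
orientation: [1.162, 2.914, 0.001]
contact_force: [0.9, -1.2, 5.9]
opening: 0.0254
```

Call:
step_arm:
  increments:
    - [[0.008,0,0,0],[0.008,0,0,0]]

```text
clock: 23.05
tool_pos: [0.3946, 0.3657, 0.177]
orientation: [1.162, 2.916, 0.002]
contact_force: [2.0, -1.4, 4.9]
opening: 0.0258
```

```bash
python3 -c "from up import *; go('w9')"
```

```text
45 tip [254.  45.] mid+13 [254. 189.] z 0.075
55 tip [254.  78.] mid+13 [254. 192.] z 0.056
65 tip [254. 109.] mid+13 [254. 196.] z 0.042
70 tip [254. 123.] mid+13 [254. 199.] z 0.036
75 tip [254. 137.] mid+13 [254. 202.] z 0.032
80 tip [254. 151.] mid+13 [254. 205.] z 0.028
85 tip [254. 165.] mid+13 [254. 209.] z 0.027
90 tip [254. 178.] mid+13 [254. 212.] z 0.026
95 tip [254. 191.] mid+13 [254. 216.] z 0.027
[0.3947 0.3656 0.1769] [ 1.5 -0.8  5. ] 0.025708764866249106
driver15_tip [(0.77, [255.0, 182.0])]
driver15_mid [(0.82, [256.0, 234.0]), (0.24, [255.0, 181.0])]
```

Call:
step_arm:
  increments:
    - [[0,0,-0.07,0],[0,0,-0.14,0],[0,0,-0.2,0],[-0.08,0.02,-0.205,0.06],[-0.16,0.04,-0.205,0.12],[-0.24,0.06,-0.205,0.18],[-0.32,0.08,-0.205,0.24],[-0.4,0.11,-0.205,0.29],[-0.475,0.13,-0.205,0.35],[-0.475,0.13,-0.205,0.41]]
  newtons: 50

```text
clock: 24.45
tool_pos: [0.6555, 0.2235, 0.2947]
orientation: [-2.687, -1.621, 0.009]
contact_force: [0.1, 0.1, -1.4]
opening: 0.0251
```

Call:
step_arm:
  increments:
    - [[0,0,0,0.26],[0,0,0,0.26],[0,0,0,0.26],[0,0,0,0.26],[0,0,0,0.26],[0,0,0,0.26]]

```text
clock: 25.2
tool_pos: [0.6532, 0.226, 0.2963]
orientation: [-3.11, -0.438, 0.008]
contact_force: [-0.3, -0.6, -1.6]
opening: 0.0254
```

```bash
cat > cl.py <<'E'
from h import *
def go(p,near,tag):
    o={}
    for l,z in (("clampB",0),("seatB",.027),("slotB",.052),("column1_mid",.015)):
        for r in bot.spot_point(l if l[:2]!="co" else l,p)[:4]:
            q=at(p,r["pixel"],z)
            if np.linalg.norm(q[:2]-near)<.1 or l[:2]=="co": print(tag,l,round(r["confidence"],2),np.round(r["pixel"]),q[:2].round(4))
    hsv=cv2.cvtColor(p["image"],cv2.COLOR_RGB2HSV)
    for nm,lo,hi,z in (("red",(0,150,80),(5,255,255),.048),("brass",(17,90,80),(32,255,255),.058)):
        m=cv2.inRange(hsv,lo,hi)
        if nm=="red": m|=cv2.inRange(hsv,(174,150,80),(180,255,255))
        n,lab,st,ce=cv2.connectedComponentsWithStats(m)
        for i in range(1,n):
            if st[i,4]<25: continue
            ys,xs=np.where(lab==i); P=np.array([at(p,(x,y),z)[:2] for x,y in zip(xs,ys)]); r=cv2.minAreaRect((P*1000).astype(np.float32)); c=np.array(r[0])/1000
            if np.linalg.norm(c-near)<.12:
                b=cv2.boxPoints(r); e=max([b[1]-b[0],b[2]-b[1]],key=np.linalg.norm)
                print(tag,nm,st[i,4],c.round(4),np.round(r[1],1),"ang",round(np.degrees(np.arctan2(e[1],e[0]))%180,1))
E
python3 -c "
from cl import *; from up import go as g2
g2()
for c in ('wrist','scene','top'):
    p=bot.camera(c); go(p,np.array([.615,.12]),c[0])
    if c=='wrist': save(p,'w10',s=1.5)
"; python3 mv.py .617 .15 .22 -74
```

```text
45 tip [255.  44.] mid+13 [256. 188.] z 0.195
55 tip [255.  78.] mid+13 [256. 191.] z 0.176
65 tip [255. 108.] mid+13 [255. 195.] z 0.161
70 tip [255. 123.] mid+13 [255. 198.] z 0.156
75 tip [255. 137.] mid+13 [255. 201.] z 0.151
80 tip [255. 151.] mid+13 [255. 204.] z 0.148
85 tip [255. 164.] mid+13 [255. 208.] z 0.146
90 tip [255. 178.] mid+13 [255. 212.] z 0.146
95 tip [255. 191.] mid+13 [255. 216.] z 0.146
[0.6534 0.2259 0.2968] [ 0.   0.  -1.1] 0.025410885285003463
driver15_tip [(0.85, [253.0, 179.0])]
driver15_mid [(0.85, [257.0, 235.0])]
w clampB 0.89 [309. 191.] [0.6207 0.1247]
w seatB 0.82 [332. 206.] [0.613  0.0892]
w slotB 0.97 [296. 196.] [0.6204 0.1548]
w column1_mid 0.69 [445. 218.] [ 0.643  -0.1019]
w column1_mid 0.56 [199. 160.] [0.6257 0.3068]
w brass 360 [0.6184 0.1537] [32.8 33.3] ang 112.8
s clampB 0.81 [324. 192.] [0.6184 0.1187]
s seatB 0.96 [320. 192.] [0.6169 0.0913]
s slotB 0.67 [330. 176.] [0.6183 0.1475]
s column1_mid 0.83 [350. 156.] [0.621  0.3106]
s column1_mid 0.34 [162. 250.] [ 0.3387 -0.3454]
s red 50 [0.6305 0.1148] [15.7 43.7] ang 116.7
s brass 86 [0.6183 0.1505] [35.1 39.5] ang 123.5
t clampB 0.84 [199. 168.] [0.6143 0.13  ]
t seatB 0.85 [209. 168.] [0.6066 0.0918]
t slotB 0.45 [192. 164.] [0.6188 0.1501]
t red 35 [0.6297 0.1124] [12.  40.3] ang 112.5
t brass 59 [0.616  0.1496] [30.5 29.4] ang 1.4
pos [0.6542 0.2259 0.2991] psi -74.0 tilt [-0.  0. -1.] j [0.186 0.284 1.457 0.    1.401 1.478] t 26.1 op 0.0252 F [ 0.2  0.5 -1.5]
inc [-0.0945  0.1045  0.1319] turn -0.0 j6 after 1.48 dist 116
```

View pics/w10.png

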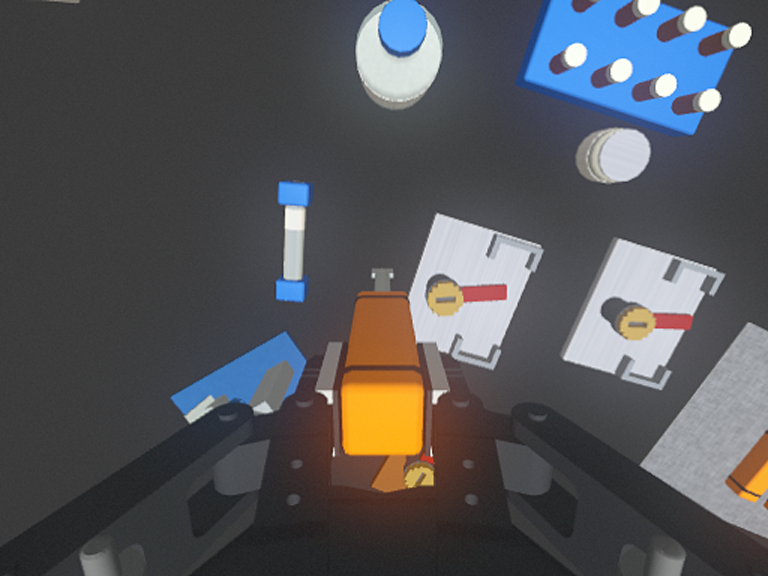

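Call:
step_arm:
  increments:
    - [[-0.092,0.103,0.03,-0.022],[-0.092,0.103,0.06,-0.022],[-0.092,0.103,0.1,-0.022],[-0.092,0.103,0.12,-0.022],[-0.092,0.103,0.12,-0.022],[-0.092,0.103,0.12,-0.022]]

```text
clock: 26.85
tool_pos: [0.6189, 0.1517, 0.2284]
orientation: [3.094, 0.545, 0.003]
contact_force: [0.1, -0.8, -1.5]
opening: 0.0251
```

```bash
python3 -c "
from cl import *; from up import go as g2
g2()
p=bot.camera('wrist'); go(p,np.array([.615,.12]),'w'); c=proj(p,[.618,.151,.06])[0]; print('crop centre',c); x,y=c.astype(int); save(p,'w11',(x-60,y-45,x+60,y+45),6); print('crop org',x-60,y-45)
for c in ('top','scene'):
    q=bot.camera(c); go(q,np.array([.615,.12]),c[0])
"; python3 mv.py .618 .151 .226 -70
```

```text
45 tip [255.  44.] mid+13 [255. 188.] z 0.128
55 tip [255.  78.] mid+13 [255. 191.] z 0.109
65 tip [255. 108.] mid+13 [255. 195.] z 0.094
70 tip [255. 123.] mid+13 [255. 198.] z 0.088
75 tip [255. 137.] mid+13 [255. 201.] z 0.083
80 tip [255. 151.] mid+13 [255. 205.] z 0.08
85 tip [255. 164.] mid+13 [255. 208.] z 0.078
90 tip [255. 178.] mid+13 [255. 212.] z 0.078
95 tip [255. 191.] mid+13 [255. 216.] z 0.078
[0.619  0.1517 0.2286] [ 0.6  0.2 -1.4] 0.025315584401413127
driver15_tip [(0.95, [254.0, 182.0])]
driver15_mid [(0.76, [257.0, 238.0])]
w clampB 0.86 [276. 170.] [0.6213 0.1219]
w seatB 0.74 [298. 186.] [0.6157 0.0924]
w slotB 0.91 [252. 174.] [0.6161 0.1536]
w column1_mid 0.85 [135. 120.] [0.6228 0.3109]
w brass 434 [0.6185 0.1537] [31.7 32.1] ang 110.7
crop centre [255.05993088 175.22587008]
crop org 195 130
t clampB 0.86 [200. 167.] [0.6193 0.129 ]
t seatB 0.65 [208. 168.] [0.6104 0.093 ]
t slotB 0.43 [190. 164.] [0.6161 0.156 ]
t column1_mid 0.65 [151. 162.] [0.6352 0.3114]
t red 35 [0.6297 0.1124] [12.  40.3] ang 112.5
t brass 41 [0.6106 0.1457] [24.  28.8] ang 136.5
s clampB 0.94 [326. 191.] [0.6212 0.1268]
s clampB 0.65 [331. 178.] [0.6082 0.1918]
s seatB 0.63 [322. 194.] [0.6238 0.0869]
s slotB 0.67 [331. 173.] [0.6151 0.1618]
s column1_mid 0.59 [350. 154.] [0.6168 0.3188]
s red 49 [0.6305 0.1148] [15.7 43.7] ang 116.7
s brass 83 [0.6183 0.1505] [35.1 39.5] ang 123.5
pos [0.6182 0.1513 0.2271] psi -70.04 tilt [-0. -0. -1.] j [ 0.081  0.206  1.681 -0.     1.255  1.303] t 27.75 op 0.0254 F [-0.2  0.2 -1.9]
inc [-0.0005  0.0003  0.0018] turn -0.0002 j6 after 1.3 dist 1
```

View pics/w11.png

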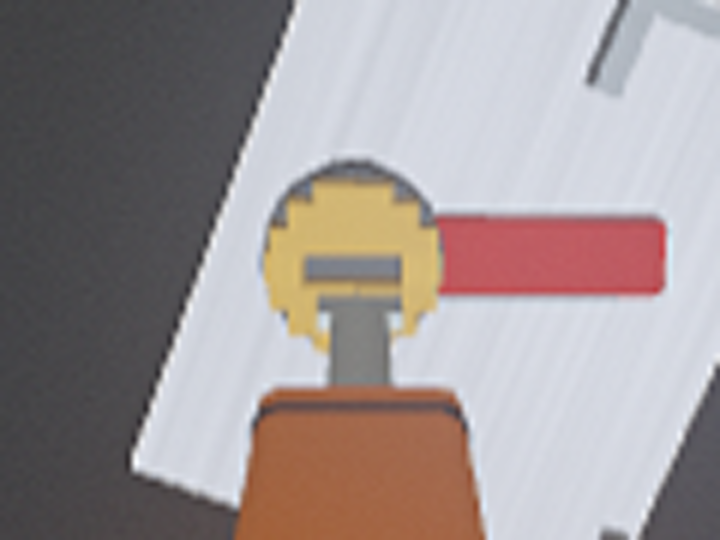

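```bash
python3 -c "
from h import *
p=bot.camera('wrist'); s=bot.get_state(); M=R.from_rotvec(s['orientation']).as_matrix()
a=at(p,(253.7,174.7),.058)
for z in (.073,.0775,.082):
    t=at(p,(255,179.3),z); print(z,t.round(4),a.round(4),'tool-axes mm',(M.T@(a-t)*1000).round(1))
print(s['tool_pos'])"
```

```text
0.073 [0.6159 0.1504 0.073 ] [0.6169 0.1523 0.058 ] tool-axes mm [ 1.6 -1.5 15. ]
0.0775 [0.617  0.1508 0.0775] [0.6169 0.1523 0.058 ] tool-axes mm [ 0.4 -1.4 19.5]
0.082 [0.6181 0.1512 0.082 ] [0.6169 0.1523 0.058 ] tool-axes mm [-0.7 -1.4 24. ]
[0.61818416 0.15124653 0.22709822]
```

Call:
step_arm:
  increments:
    - [[0.0005,-0.0023,0.012,0],[0.0005,-0.0023,0.02,0],[0.0005,-0.0023,0.025,0],[0.0005,-0.0023,0.03,0],[0.0005,-0.0023,0.034,0],[0.0005,-0.0023,0.038,0],[0.0005,-0.0023,0.04,0],[0.0005,-0.0023,0.04,0]]

```text
clock: 28.8
tool_pos: [0.618, 0.1527, 0.2031]
orientation: [-3.094, -0.544, 0.0]
contact_force: [0.3, -0.4, -2.2]
opening: 0.0253
```

```bash
python3 -c "
from h import *
p=bot.camera('wrist'); x,y=255,175; save(p,'w12',(x-60,y-45,x+60,y+45),6)
s=bot.get_state(); print(s['tool_pos'],s['contact_force'])"
```

```text
[0.61804151 0.15268311 0.20320124] [ 0.44203933  0.78610287 -1.57486486]
```

Call:
step_arm:
  increments:
    - [[0,0,0.003,0],[0,0,0.005,0],[0,0,0.007,0],[0,0,0.008,0],[0,0,0.008,0]]

```text
clock: 29.48
tool_pos: [0.6181, 0.1527, 0.1987]
orientation: [-3.094, -0.544, -0.0]
contact_force: [-0.0, -1.0, 0.5]
opening: 0.0251
```

```bash
python3 -c "
from h import *
p=bot.camera('wrist'); x,y=255,175; save(p,'w13',(x-60,y-45,x+60,y+45),6)
s=bot.get_state(); print(s['tool_pos'],s['contact_force'])"
```

```text
[0.61809135 0.15271185 0.1986346 ] [-0.70579003  1.30710654  0.72433141]
```

View pics/w13.png

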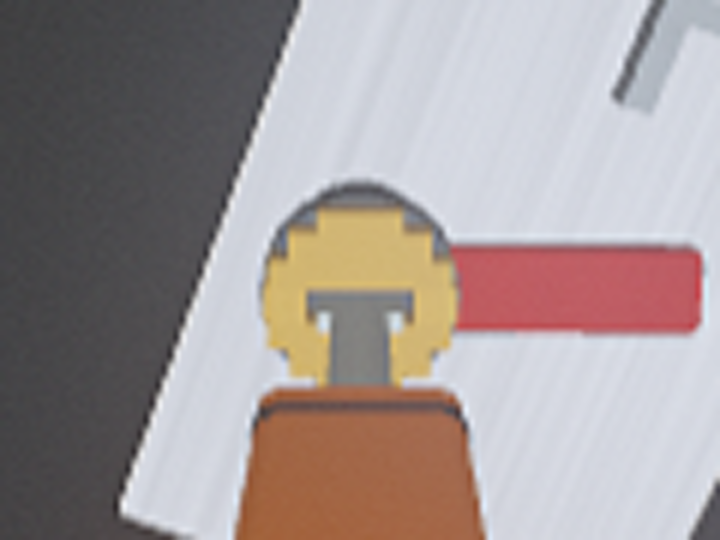

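Call:
step_arm:
  increments:
    - [[0,0,0,-0.045],[0,0,0,-0.09],[0,0,0,-0.135],[0,0,0,-0.18],[0,0,0,-0.225],[0,0,0,-0.27],[0,0,0,-0.315],[0,0,0,-0.36],[0,0,0,-0.4],[0,0,0,-0.43]]

```text
clock: 30.78
tool_pos: [0.6176, 0.1536, 0.1987]
orientation: [-2.07, -2.36, -0.002]
contact_force: [-0.8, 1.2, 1.2]
opening: 0.025
```

```bash
cat > chk.py <<'E'
from cl import *
s=bot.get_state(); M=R.from_rotvec(s["orientation"]).as_matrix()
print("tcp",np.round(s["tool_pos"],4),"psi",np.degrees(np.arctan2(M[1,1],M[0,1])).round(1),"F",np.round(s["contact_force"],1),"M",np.round(s["moment"],2),"t",s["clock"])
for c in ("wrist","scene","top"):
    p=bot.camera(c); go(p,np.array([.615,.12]),c[0])
E
python3 chk.py | grep -v clampB
```

```text
tcp [0.6176 0.1536 0.1987] psi 7.5 F [-0.8  1.2  1.2] M [ 0.43  0.35 -0.07] t 30.775
w seatB 0.72 [246. 225.] [0.6147 0.0897]
w slotB 0.96 [252. 182.] [0.6147 0.1504]
w column1_mid 0.98 [282.  23.] [0.625  0.3135]
w red 166 [0.6649 0.1469] [14.6 25. ] ang 171.9
w brass 539 [0.6171 0.1558] [32.5 31.1] ang 7.5
w brass 2327 [0.6331 0.0344] [61.4 59.3] ang 7.5
s seatB 0.71 [322. 191.] [0.6182 0.0982]
s slotB 0.65 [327. 176.] [0.6094 0.1447]
s column1_mid 0.75 [348. 155.] [0.6148 0.3107]
s red 55 [0.6548 0.1461] [16.5 43. ] ang 173.0
s brass 76 [0.6183 0.1499] [34.9 39.8] ang 117.3
t seatB 0.9 [209. 168.] [0.6081 0.0892]
t slotB 0.5 [193. 162.] [0.6252 0.1481]
t column1_mid 0.56 [315. 194.] [ 0.5125 -0.3025]
t column1_mid 0.46 [151. 160.] [0.6426 0.3109]
t red 27 [0.6568 0.141 ] [38.3  7.4] ang 1.5
t brass 34 [0.6133 0.1441] [20.9 33.1] ang 152.1
```

Call:
step_arm:
  increments:
    - [[0,0,0,-0.02],[0,0,0,-0.04],[0,0,0,-0.06],[0,0,0,-0.07],[0,0,0,-0.07]]

```text
clock: 32.15
tool_pos: [0.618, 0.1528, 0.1986]
orientation: [-1.804, -2.572, -0.0]
contact_force: [-3.5, 2.7, 4.5]
opening: 0.0255
```

```bash
python3 chk.py | egrep "tcp|red|seat"
```

```text
tcp [0.618  0.1528 0.1986] psi 19.9 F [-3.5  2.7  4.5] M [ 1.01  0.92 -0.22] t 32.15
w seatB 0.65 [233. 221.] [0.6137 0.0891]
w red 294 [0.6588 0.1532] [14.6 38.8] ang 179.5
s seatB 0.75 [321. 192.] [0.619  0.0932]
s red 56 [0.6572 0.1507] [16.6 44.9] ang 179.5
t seatB 0.58 [210. 168.] [0.6078 0.0877]
```

Call:
step_arm:
  increments:
    - [[0,0,0,0.02],[0,0,0,0.045],[0,0,-0.02,0.045],[0,0,-0.06,0.045],[0,0,-0.12,0.045],[0,0,-0.17,0.045],[0,0,-0.17,0.045]]

```text
clock: 33.78
tool_pos: [0.62, 0.1515, 0.3037]
orientation: [1.974, 2.434, 0.005]
contact_force: [0.1, -1.0, -1.9]
opening: 0.0255
```

```bash
python3 chk.py | egrep "tcp|red|seat|slot|column|clamp"; python3 -c "from up import *; go('w14')"; python3 mv.py .4215 .3389 .3 46.4
```

```text
tcp [0.62   0.1515 0.3037] psi 11.9 F [ 0.1 -1.  -1.9] M [-0.03 -0.    0.01] t 33.775
w clampB 0.65 [246. 170.] [0.6141 0.1243]
w seatB 0.94 [243. 194.] [0.6157 0.0913]
w slotB 0.86 [252. 156.] [0.617  0.1567]
w column1_mid 0.39 [237. 295.] [ 0.6435 -0.1047]
s clampB 0.66 [325. 193.] [0.624  0.1183]
s seatB 0.77 [321. 192.] [0.6186 0.0934]
s slotB 0.72 [325. 193.] [0.6361 0.0763]
s slotB 0.56 [331. 173.] [0.615  0.1612]
s column1_mid 0.61 [357. 144.] [0.616  0.3767]
s red 58 [0.657  0.1512] [17.  45.1] ang 177.0
t clampB 0.55 [202. 168.] [0.6166 0.1191]
t seatB 0.68 [211. 166.] [0.6158 0.083 ]
t slotB 0.49 [194. 166.] [0.612  0.1441]
t column1_mid 0.57 [328. 242.] [ 0.3334 -0.3448]
t column1_mid 0.56 [134. 164.] [0.6291 0.3736]
t red 37 [0.6586 0.1503] [42.3 11.1] ang 1.5
45 tip [254.  45.] mid+13 [255. 189.] z 0.199
55 tip [255.  78.] mid+13 [255. 192.] z 0.18
65 tip [255. 109.] mid+13 [255. 196.] z 0.165
70 tip [255. 123.] mid+13 [255. 199.] z 0.16
75 tip [255. 137.] mid+13 [255. 202.] z 0.155
80 tip [255. 151.] mid+13 [255. 205.] z 0.152
85 tip [255. 165.] mid+13 [255. 209.] z 0.15
90 tip [255. 178.] mid+13 [255. 212.] z 0.149
95 tip [255. 191.] mid+13 [255. 217.] z 0.15
[0.618  0.1527 0.3004] [ 0.7  0.5 -1.7] 0.025449455202829627
driver15_tip [(0.71, [253.0, 179.0]), (0.63, [134.0, 2.0])]
driver15_mid [(0.97, [256.0, 234.0])]
pos [0.618  0.1527 0.3004] psi 11.86 tilt [ 0. -0. -1.] j [ 0.083  0.159  1.601 -0.     1.381 -0.124] t 34.675 op 0.0254 F [-0.4 -0.1 -1. ]
inc [ 0.3711 -0.2567  0.0006] turn -0.1919 j6 after -0.73 dist 271
```

Call:
step_arm:
  increments:
    - [[0.06,-0.04,0,-0.04],[0.14,-0.1,0,-0.08],[0.22,-0.16,0,-0.12],[0.3,-0.21,0,-0.16],[0.371,-0.257,0,-0.192],[0.371,-0.257,0,-0.192],[0.371,-0.257,0.03,-0.192],[0.371,-0.257,0.08,-0.192],[0.371,-0.257,0.12,-0.192],[0.371,-0.257,0.12,-0.192]]
  newtons: 20

```text
clock: 35.92
tool_pos: [0.4207, 0.3368, 0.2243]
orientation: [-1.168, -2.911, 0.009]
contact_force: [-0.2, -0.9, -0.4]
opening: 0.0253
```

```bash
python3 -c "from up import *; go()" | tail -3;  python3 mv.py .4215 .3389 .19 46.4; python3 -c "
from rest import *
for c in ('wrist','scene'): meas(bot.camera(c),c)"
```

```text
[0.4216 0.3375 0.2265] [ 1.1 -0.  -0.8] 0.025146919343571692
driver15_tip [(0.7, [254.0, 175.0])]
driver15_mid [(0.62, [256.0, 233.0])]
pos [0.4224 0.3385 0.229 ] psi 46.34 tilt [ 0.001  0.    -1.   ] j [ 0.488 -0.008  1.908 -0.     1.24  -0.321] t 36.075 op 0.0253 F [ 0.3  0.1 -1.3]
inc [ 0.0016 -0.0006  0.0651] turn -0.0004 j6 after -0.32 dist 39
wrist base [430.2 332. ] [ 74.2 157.7] 136.6
wrist rest [(0.75, [0.46, 0.296]), (0.21, [0.438, 0.323])]
wrist rest_seat []
wrist rest_toe [(0.93, [0.4, 0.365])]
scene base [814.7 797.1] [ 61.  147.4] 101.4
scene base [432.3 327.7] [ 77.3 173.3] 136.9
scene base [868.9  68.2] [ 93.3 193.1] 90.1
scene rest [(0.65, [0.467, 0.314]), (0.56, [0.425, -0.13])]
scene rest_seat [(0.74, [0.466, 0.312]), (0.57, [0.367, 0.469])]
scene rest_toe [(0.64, [0.389, 0.352])]
```

Call:
step_arm:
  increments:
    - [[0.001,0,0.03,0],[0.001,0,0.055,0],[0.001,0,0.065,0],[-0.009,0,0.067,0],[-0.019,0,0.07,0],[-0.029,0,0.074,0],[-0.039,0,0.078,0],[-0.049,0,0.083,0],[-0.0585,0,0.088,0],[-0.0585,0,0.088,0]]

```text
clock: 37.72
tool_pos: [0.4471, 0.3151, 0.1756]
orientation: [-1.168, -2.916, -0.003]
contact_force: [-0.9, 2.2, 3.8]
opening: 0.0254
```

```bash
python3 -c "from up import *; go('w15')"
```

```text
45 tip [254.  45.] mid+13 [254. 189.] z 0.075
55 tip [254.  78.] mid+13 [254. 191.] z 0.055
65 tip [254. 109.] mid+13 [254. 196.] z 0.041
70 tip [254. 123.] mid+13 [254. 198.] z 0.035
75 tip [254. 137.] mid+13 [254. 201.] z 0.03
80 tip [254. 151.] mid+13 [254. 205.] z 0.027
85 tip [254. 165.] mid+13 [254. 208.] z 0.025
90 tip [254. 178.] mid+13 [254. 212.] z 0.025
95 tip [254. 191.] mid+13 [254. 216.] z 0.025
[0.447  0.3151 0.1756] [-1.7  1.3  4. ] 0.02537927617283384
driver15_tip [(0.9, [258.0, 136.0])]
driver15_mid [(0.92, [255.0, 221.0]), (0.31, [258.0, 114.0])]
```

Call:
step_arm:
  increments:
    - [[-0.01,0,0.006,0],[-0.019,0,0.012,0],[-0.028,0,0.019,0],[-0.037,0,0.026,0],[-0.046,0,0.034,0],[-0.0545,0,0.0425,0],[-0.066,0,0.055,0],[-0.0775,0,0.067,0],[-0.085,0,0.078,0],[-0.085,0,0.078,0]]

```text
clock: 39.12
tool_pos: [0.4837, 0.2803, 0.1311]
orientation: [-1.166, -2.915, -0.002]
contact_force: [-8.2, 2.7, 15.6]
opening: 0.0252
```

```bash
python3 -c "from up import *; go('w16')"
```

```text
45 tip [254.  45.] mid+13 [254. 189.] z 0.03
55 tip [254.  78.] mid+13 [254. 191.] z 0.011
65 tip [254. 109.] mid+13 [254. 196.] z -0.004
70 tip [254. 123.] mid+13 [254. 199.] z -0.009
75 tip [254. 137.] mid+13 [254. 202.] z -0.014
80 tip [254. 151.] mid+13 [254. 205.] z -0.017
85 tip [254. 165.] mid+13 [254. 208.] z -0.019
90 tip [254. 178.] mid+13 [254. 212.] z -0.02
95 tip [254. 191.] mid+13 [254. 216.] z -0.019
[0.4837 0.2804 0.1312] [-8.3  2.8 14.9] 0.025584164402385468
driver15_tip [(0.85, [256.0, 49.0])]
driver15_mid [(0.67, [252.0, 199.0]), (0.27, [256.0, 209.0])]
```

Call:
step_arm:
  increments:
    - [[0,0,0,0],[0,0,-0.005,0],[0,0,-0.02,0],[0,0,-0.06,0],[0,0,-0.12,0],[0,0,-0.2,0],[0,0,-0.25,0],[0,0,-0.25,0]]
  claw: 0.4

```text
clock: 40.28
tool_pos: [0.4854, 0.2798, 0.2825]
orientation: [1.164, 2.912, 0.007]
contact_force: [0.4, 0.9, -0.9]
opening: 0.0512
```

```bash
cat > see.py <<'E'
from h import *
S=np.array([.4665,.296,.125]); T=np.array([.3984,.361,.031])
for c in ("wrist","scene","top"):
    p=bot.camera(c)
    for l,z,near in (("driver15_mid",.125,S),("driver15_tip",.031,T),("column1_mid",.015,np.array([.62,.36,0]))):
        for r in bot.spot_point(l,p)[:4]:
            q=at(p,r["pixel"],z)
            if np.linalg.norm(q[:2]-near[:2])<.12: print(l,c,round(r["confidence"],2),q[:2].round(4),np.round(r["pixel"]), "expected px",proj(p,near)[0].round())
    hsv=cv2.cvtColor(p["image"],cv2.COLOR_RGB2HSV); m=cv2.inRange(hsv,(98,120,90),(115,255,255))
    n,lab,st,ce=cv2.connectedComponentsWithStats(m)
    for i in range(1,n):
        q=at(p,ce[i],.02)
        if st[i,4]>8 and .5<q[0]<.75 and .03<q[1]<.5: print("  blue",c,st[i,4],q[:2].round(4))
E
python3 see.py; python3 mv.py .6 .36 .3 46.4
```

```text
driver15_mid wrist 0.62 [0.4626 0.2975] [251. 150.] expected px [252. 154.]
driver15_tip wrist 0.68 [0.4739 0.2931] [255. 148.] expected px [252.  70.]
driver15_tip wrist 0.59 [0.4005 0.3665] [256.  68.] expected px [252.  70.]
column1_mid wrist 0.62 [0.6239 0.3759] [362. 180.] expected px [349. 183.]
  blue wrist 366 [0.5714 0.3594]
  blue wrist 333 [0.6697 0.3779]
driver15_mid scene 0.7 [0.4736 0.2815] [313. 120.] expected px [313. 118.]
driver15_mid scene 0.35 [0.4899 0.2705] [315. 124.] expected px [313. 118.]
driver15_tip scene 0.59 [0.3952 0.3481] [300. 124.] expected px [303. 122.]
column1_mid scene 0.52 [0.6266 0.3652] [358. 147.] expected px [355. 150.]
  blue scene 79 [0.5714 0.3553]
  blue scene 79 [0.6682 0.374 ]
driver15_mid top 0.41 [0.4707 0.3067] [143. 200.] expected px [146. 201.]
  blue top 25 [0.6709 0.3644]
pos [0.4837 0.2795 0.2784] psi 46.42 tilt [-0. -0. -1.] j [ 0.342 -0.004  1.814 -0.     1.332 -0.468] t 40.875 op 0.0508 F [ 0.  -0.4  0.2]
inc [-0.0479  0.2309 -0.0361] turn 0.0001 j6 after -0.47 dist 143
```

Call:
step_arm:
  increments:
    - [[-0.02,0.09,0,-0.06],[-0.04,0.18,0,-0.12],[-0.064,0.262,0,-0.18],[-0.064,0.262,0,-0.24],[-0.064,0.262,0.1,-0.302],[-0.064,0.262,0.2,-0.302],[-0.064,0.262,0.3,-0.302],[-0.064,0.262,0.38,-0.302],[-0.064,0.262,0.38,-0.302]]

```text
clock: 42.0
tool_pos: [0.616, 0.3652, 0.0444]
orientation: [0.294, -3.116, 0.006]
contact_force: [-0.7, 0.3, 0.2]
opening: 0.0515
```

```bash
python3 see.py | egrep "col|blue"; python3 mv.py .62 .367 .006 100.7; python3 - <<'E'
from h import *
p=bot.camera("wrist"); save(p,"w17",s=1.5)
E
```

```text
column1_mid wrist 0.79 [0.6186 0.3715] [263. 228.] expected px [246. 219.]
  blue wrist 2299 [0.505  0.3076]
  blue wrist 2078 [0.5717 0.3595]
  blue wrist 1227 [0.6734 0.3784]
  blue scene 79 [0.5714 0.3553]
  blue scene 81 [0.6681 0.3739]
column1_mid top 0.59 [0.619  0.3735] [134. 166.] expected px [139. 167.]
  blue top 23 [0.5718 0.3483]
pos [0.6201 0.367  0.0513] psi 100.78 tilt [ 0.001  0.    -1.   ] j [ 0.394  0.559  1.559 -0.     1.023 -1.365] t 42.6 op 0.0515 F [-0.5  0.7  0.3]
inc [0.0001 0.0001 0.0755] turn 0.0005 j6 after -1.36 dist 45
```

Call:
step_arm:
  increments:
    - [[0,0.003,0.04,0],[0,0.003,0.07,0],[0,0.003,0.075,0],[0,0.003,0.075,0]]

```text
clock: 43.15
tool_pos: [0.6191, 0.3685, 0.0046]
orientation: [0.295, -3.126, 0.001]
contact_force: [-0.2, 0.7, 1.2]
opening: 0.0512
```

Call:
step_arm:
  increments:
    - [[0,0,0,0],[0,0,0,0],[0,0,0,0],[0,0,0,0],[0,0,0,0],[0,0,-0.1,0],[0,0,-0.2,0],[0,0,-0.3,0],[0,0,-0.35,0],[0,0,-0.35,0]]
  claw: 1
  newtons: 40

```text
clock: 44.4
tool_pos: [0.6206, 0.3691, 0.2184]
orientation: [-0.295, 3.123, 0.002]
contact_force: [0.0, 0.4, -1.3]
opening: 0.0183
```

```bash
cat > plate.py <<'E'
from h import *
# white plate rectangle of left clamp
def plate(p,near=(.615,.12),tag=""):
    hsv=cv2.cvtColor(p["image"],cv2.COLOR_RGB2HSV); m=cv2.inRange(hsv,(0,0,150),(180,45,255)); m=cv2.morphologyEx(m,cv2.MORPH_CLOSE,np.ones((7,7)))
    n,lab,st,ce=cv2.connectedComponentsWithStats(m)
    for i in range(1,n):
        if st[i,4]<150: continue
        ys,xs=np.where(lab==i); P=np.array([at(p,(x,y),.012)[:2] for x,y in zip(xs,ys)]); r=cv2.minAreaRect((P*1000).astype(np.float32)); c=np.array(r[0])/1000
        if np.linalg.norm(c-near)<.06:
            b=cv2.boxPoints(r); e=max([b[1]-b[0],b[2]-b[1]],key=np.linalg.norm); print(tag,"plate",c.round(4),np.round(r[1],1),round((np.degrees(np.arctan2(e[1],e[0]))+90)%180-90,1))
for c in ("wrist","scene","top"):
    p=bot.camera(c); plate(p,tag=c)
    for l,z in (("seatB",.027),("clampB",0)): print(c,l,[(round(r["confidence"],2),at(p,r["pixel"],z)[:2].round(4)) for r in bot.spot_point(l,p)[:3]])
E
python3 mv.py .617 .16 .22 90; python3 plate.py
```

```text
pos [0.6206 0.3691 0.2184] psi 100.79 tilt [ 0.005  0.002 -1.   ] j [ 0.396  0.395  1.463 -0.     1.279 -1.363] t 44.4 op 0.0183 F [ 0.   0.4 -1.3]
inc [ 0.071  -0.3412 -0.0033] turn 0.0599 j6 after -1.17 dist 209
wrist plate [0.6184 0.1193] [125.4 147.7] -0.9
wrist seatB [(0.77, array([0.616 , 0.0949]))]
wrist clampB [(0.78, array([0.6197, 0.1231]))]
scene plate [0.6151 0.1209] [118.6 148.6] -0.7
scene seatB [(0.74, array([0.3957, 0.0405])), (0.56, array([0.614 , 0.0859]))]
scene clampB [(0.94, array([0.3953, 0.0838])), (0.63, array([0.6216, 0.1203]))]
top plate [0.6165 0.1192] [119.6 146.8] -0.1
top seatB [(0.92, array([0.3947, 0.0565])), (0.79, array([0.6013, 0.0782])), (0.34, array([ 0.4809, -0.354 ]))]
top clampB [(0.91, array([0.3967, 0.0841])), (0.64, array([0.5992, 0.1145]))]
```

Call:
step_arm:
  increments:
    - [[0.02,-0.1,0,0.02],[0.04,-0.2,0,0.04],[0.06,-0.3,0,0.063],[0.08,-0.4,0,0.063],[0.093,-0.453,0,0.063],[0.093,-0.453,0,0.063],[0.093,-0.453,0.08,0.063],[0.093,-0.453,0.17,0.063],[0.093,-0.453,0.17,0.063]]

```text
clock: 45.98
tool_pos: [0.6112, 0.0923, 0.1079]
orientation: [-0.014, -3.129, -0.001]
contact_force: [-0.4, -0.4, -2.3]
opening: 0.0188
```

```bash
python3 mv.py .6165 .0915 .017 89.4; python3 - <<'E'
from h import *
p=bot.camera("wrist"); save(p,"w18",s=1.5); s=bot.get_state(); M=R.from_rotvec(s["orientation"]).as_matrix(); c=np.array(s["tool_pos"])-.010*M[:,2]
hsv=cv2.cvtColor(p["image"],cv2.COLOR_RGB2HSV); m=cv2.inRange(hsv,(98,120,60),(115,255,255)); n,lab,st,ce=cv2.connectedComponentsWithStats(m)
for i in range(1,n):
    if st[i,4]>100: print(st[i],ce[i].round(1))
for sx in (-60,-38,38,60):
    print(sx,[proj(p,c+M@np.array([sx/1000,0,dz/1000]))[0].round(1).tolist() for dz in (-15,15)])
for q in ("scene","top"):
    pp=bot.camera(q); h2=cv2.cvtColor(pp["image"],cv2.COLOR_RGB2HSV); n,lab,st,ce=cv2.connectedComponentsWithStats(cv2.inRange(h2,(98,120,90),(115,255,255)))
    print(q,[at(pp,ce[i],c[2])[:2].round(4).tolist() for i in range(1,n) if st[i,4]>8 and np.linalg.norm(at(pp,ce[i],c[2])[:2]-c[:2])<.09], c.round(4))
E
```

```text
pos [0.6112 0.0923 0.1079] psi 89.5 tilt [-0.013  0.001 -1.   ] j [-0.014  0.296  1.804  0.     1.054 -1.576] t 45.975 op 0.0188 F [-0.4 -0.4 -2.3]
inc [-0.0108 -0.0013  0.1514] turn 0.0005 j6 after -1.57 dist 91
[ 448    0   64   82 3062] [485.4  33.2]
[ 221  133   68   54 3309] [254.4 161.3]
[229 307  52  22 304] [247.5 321.2]
-60 [[253.8, 376.5], [254.0, 332.9]]
-38 [[253.7, 343.0], [253.9, 303.4]]
38 [[253.4, 199.4], [253.6, 181.9]]
60 [[253.3, 147.7], [253.6, 139.9]]
scene [[0.5616, 0.0926], [0.6612, 0.0935]] [0.6141 0.0922 0.1217]
top [] [0.6141 0.0922 0.1217]
```

View pics/w18.png

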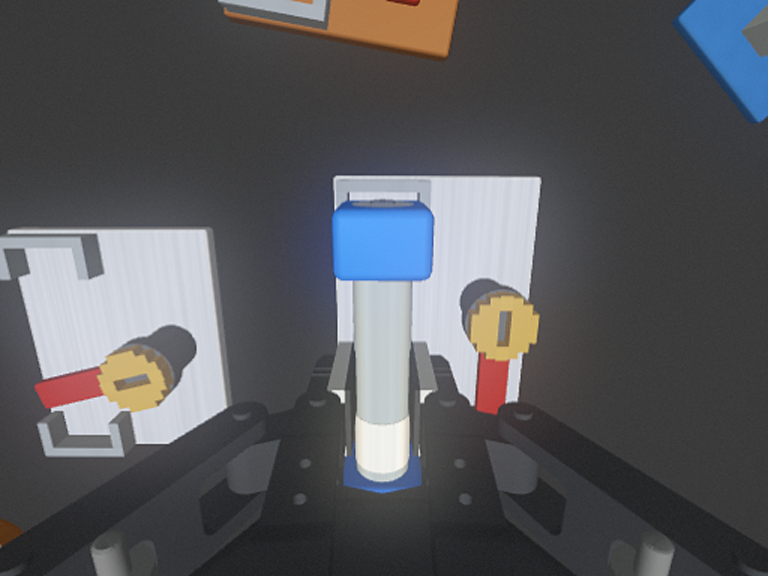

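Call:
step_arm:
  increments:
    - [[0,0,0.03,0],[0,0,0.05,0],[0,0,0.05,0]]

```text
clock: 46.5
tool_pos: [0.6144, 0.0912, 0.082]
orientation: [-0.015, -3.138, -0.0]
contact_force: [0.1, 0.3, -2.1]
opening: 0.0182
```

```bash
python3 mv.py .6165 .0915 .017 89.4; python3 - <<'E'
from h import *
p=bot.camera("wrist"); s=bot.get_state(); M=R.from_rotvec(s["orientation"]).as_matrix(); c=np.array(s["tool_pos"])-.010*M[:,2]
hsv=cv2.cvtColor(p["image"],cv2.COLOR_RGB2HSV); m=cv2.inRange(hsv,(98,120,60),(115,255,255)); n,lab,st,ce=cv2.connectedComponentsWithStats(m)
print([st[i].tolist() for i in range(1,n) if st[i,4]>1000])
for sx in (38,60): print(sx,[proj(p,c+M@np.array([sx/1000,0,dz/1000]))[0].round(1).tolist() for dz in (-15,15)])
save(p,"w19",(190,90,400,250),3)
pp=bot.camera("scene"); h2=cv2.cvtColor(pp["image"],cv2.COLOR_RGB2HSV); n,lab,st,ce=cv2.connectedComponentsWithStats(cv2.inRange(h2,(98,120,90),(115,255,255)))
print([at(pp,ce[i],c[2]+.003)[:2].round(4).tolist() for i in range(1,n) if st[i,4]>8 and np.linalg.norm(at(pp,ce[i],c[2])[:2]-c[:2])<.09], c.round(4))
E
```

```text
pos [0.6144 0.0912 0.082 ] psi 89.44 tilt [-0.003  0.    -1.   ] j [-0.016  0.331  1.813  0.     1.001 -1.577] t 46.5 op 0.0182 F [ 0.1  0.3 -2.1]
inc [-0.0039  0.0005  0.1084] turn 0.0002 j6 after -1.58 dist 65
[[221, 134, 68, 53, 3293]]
38 [[253.6, 193.1], [253.8, 176.7]]
60 [[253.5, 142.0], [253.7, 135.1]]
[[0.5632, 0.0895], [0.6636, 0.0869]] [0.615  0.0912 0.0929]
```

Call:
step_arm:
  increments:
    - [[-0.006,0.0005,0,0],[-0.006,0.0005,0.03,0],[-0.006,0.0005,0.06,0],[-0.006,0.0005,0.08,0],[-0.006,0.0005,0.095,0],[-0.006,0.0005,0.105,0],[-0.006,0.0005,0.107,0],[-0.006,0.0005,0.107,0]]

```text
clock: 47.6
tool_pos: [0.6196, 0.0915, 0.02]
orientation: [0.015, 3.141, -0.0]
contact_force: [-0.6, -0.3, -1.8]
opening: 0.0185
```

```bash
python3 mv.py .6185 .0915 .017 89.4
```

```text
pos [0.6196 0.0915 0.02  ] psi 89.44 tilt [ 0.001 -0.    -1.   ] j [-0.015  0.428  1.818 -0.     0.894 -1.576] t 47.6 op 0.0185 F [-0.6 -0.3 -1.8]
inc [0.0018 0.     0.0049] turn 0.0002 j6 after -1.58 dist 3
```

Call:
step_arm:
  increments:
    - [[0,0,0.003,0],[0,0,0.005,0],[0,0,0.005,0]]

```text
clock: 47.98
tool_pos: [0.6199, 0.0915, 0.0189]
orientation: [0.015, 3.141, -0.0]
contact_force: [-4.3, -1.2, 7.7]
opening: 0.0187
```

Call:
step_arm:
  increments:
    - [[0,0,0,0],[0,0,0,0],[0,0,-0.02,0],[0,0,-0.07,0],[0,0,-0.15,0],[0,0,-0.25,0],[0,0,-0.35,0],[0,0,-0.4,0],[0,0,-0.4,0]]
  claw: 0.55

```text
clock: 49.1
tool_pos: [0.621, 0.0915, 0.2615]
orientation: [0.015, 3.133, -0.0]
contact_force: [0.0, -0.7, 0.4]
opening: 0.0383
```

```bash
cat > colchk.py <<'E'
from h import *
for c in ("wrist","scene","top"):
    p=bot.camera(c); h2=cv2.cvtColor(p["image"],cv2.COLOR_RGB2HSV); n,lab,st,ce=cv2.connectedComponentsWithStats(cv2.inRange(h2,(98,120,70),(115,255,255)))
    print(c,[(int(st[i,4]),at(p,ce[i],.036)[:2].round(4).tolist()) for i in range(1,n) if st[i,4]>8 and np.linalg.norm(at(p,ce[i],.03)[:2]-[.617,.1])<.1])
    for l,z in (("column1_mid",.027),("seatB",.027),("slotB",.055)): print("  ",l,[(round(r["confidence"],2),at(p,r["pixel"],z)[:2].round(4).tolist()) for r in bot.spot_point(l,p)[:3]])
E
python3 colchk.py; python3 see.py | grep driver; python3 mv.py .4839 .2794 .28 46.4
```

```text
wrist [(383, [0.5704, 0.0926]), (344, [0.668, 0.0912])]
   column1_mid [(0.73, [0.4364, 0.3715]), (0.73, [0.6109, 0.1196]), (0.56, [0.6192, 0.0951])]
   seatB [(0.91, [0.6199, 0.094])]
   slotB [(0.98, [0.6183, 0.1505])]
scene [(69, [0.5705, 0.0869]), (71, [0.6687, 0.0884])]
   column1_mid [(0.81, [0.6081, 0.097])]
   seatB [(0.79, [0.3954, 0.0497])]
   slotB [(0.65, [0.6157, 0.1455]), (0.63, [0.4012, 0.1068]), (0.35, [0.4085, 0.3449])]
top [(12, [0.6673, 0.0787]), (26, [0.5685, 0.0888])]
   column1_mid [(0.54, [0.6284, 0.0832]), (0.32, [0.6552, -0.0852])]
   seatB [(0.59, [0.3797, 0.0512]), (0.58, [0.6013, 0.0931])]
   slotB [(0.59, [0.3985, 0.1036])]
driver15_mid wrist 0.59 [0.4641 0.2993] [495.   5.] expected px [490.   9.]
driver15_mid scene 0.45 [0.4703 0.2845] [312. 120.] expected px [313. 118.]
driver15_tip scene 0.64 [0.3932 0.3532] [300. 123.] expected px [303. 122.]
driver15_mid top 0.7 [0.4802 0.305 ] [144. 197.] expected px [146. 201.]
driver15_tip top 0.74 [0.3885 0.3583] [134. 227.] expected px [134. 224.]
pos [0.6192 0.0915 0.2566] psi 89.44 tilt [ 0.  0. -1.] j [-0.015  0.161  1.678  0.     1.302 -1.576] t 50.3 op 0.0384 F [ 0.3 -0.4  1.2]
inc [ 0.2285  0.311  -0.039 ] turn 0.2391 j6 after -0.83 dist 233
```

```bash
python3 - <<'E'
from h import *
p=bot.camera("wrist"); pts=proj(p,[[.617,.092,.027],[.617+.058,.092,.012],[.617-.058,.092,.012]]); print(pts.round())
x,y=pts[0].astype(int); x0,y0=max(0,x-70),max(0,y-65); save(p,"w20",(x0,y0,x0+130,y0+130),4.5); print(x0,y0)
E
```

```text
[[255. 162.]
 [255. 200.]
 [254. 117.]]
184 97
```

View pics/w20.png

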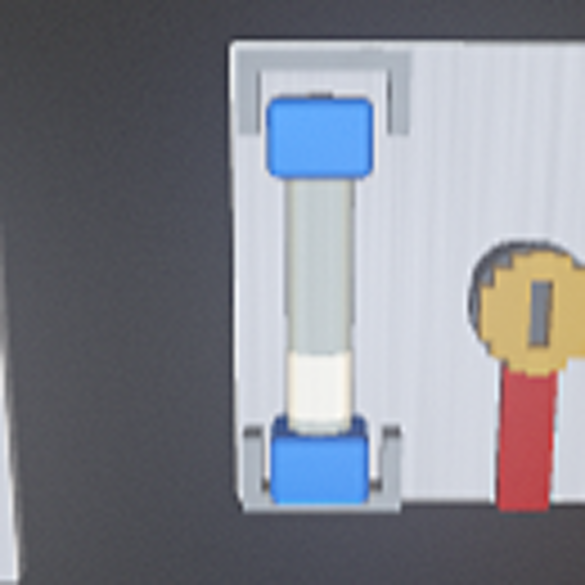

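Call:
step_arm:
  increments:
    - [[0,0,0.1,0],[0,0,0.2,0],[0,0,0.3,0],[0,0,0.36,0],[0,0,0.393,0],[0,0,0.393,0],[0,0,0.393,0]]

```text
clock: 51.22
tool_pos: [0.621, 0.0915, 0.0229]
orientation: [0.015, 3.138, -0.0]
contact_force: [0.5, 0.7, 0.1]
opening: 0.0382
```

Call:
step_arm:
  increments:
    - [[0,0,0,0],[0,0,0,0],[0,0,0,0],[0,0,0,0],[0,0,-0.01,0],[0.004,0,-0.015,0],[0.008,0,-0.015,0],[0.008,0,-0.008,0],[0.008,0,0,0],[0.008,0,0,0]]
  claw: 1
  newtons: 30

```text
clock: 52.48
tool_pos: [0.6142, 0.0915, 0.0231]
orientation: [-0.015, -3.138, 0.0]
contact_force: [-8.2, -0.6, 13.4]
opening: 0.0183
```

Call:
step_arm:
  increments:
    - [[0,0,0.003,0],[0,0,0.005,0],[0,0,0.005,0]]

```text
clock: 52.85
tool_pos: [0.6142, 0.0916, 0.023]
orientation: [-0.014, -3.137, 0.001]
contact_force: [-14.8, -0.1, 26.8]
opening: 0.0184
```

```bash
python3 colchk.py | egrep "wrist|scene|top"; python3 mv.py .615 .0915 .017 89.4
```

```text
wrist [(3108, [0.5634, 0.0924]), (805, [0.6533, 0.0907])]
scene [(66, [0.5635, 0.0883]), (72, [0.6619, 0.0873])]
top [(11, [0.562, 0.079])]
pos [0.6142 0.0916 0.023 ] psi 89.48 tilt [-0.005 -0.001 -1.   ] j [-1.500e-02  4.160e-01  1.828e+00 -1.000e-03  9.020e-01 -1.576e+00] t 53.45 op 0.0189 F [-14.1  -1.1  26.6]
inc [-0.0014 -0.0001  0.01  ] turn 0.0005 j6 after -1.57 dist 6
```

Call:
step_arm:
  increments:
    - [[0,0,-0.005,0],[0,0,-0.005,0],[0,0,-0.02,0],[0,0,-0.07,0],[0,0,-0.15,0],[0,0,-0.25,0],[0,0,-0.35,0],[0,0,-0.395,0],[0,0,-0.395,0]]
  claw: 0.55

```text
clock: 54.58
tool_pos: [0.6159, 0.0915, 0.2582]
orientation: [0.015, 3.135, -0.0]
contact_force: [0.5, -0.1, -0.7]
opening: 0.0381
```

```bash
python3 colchk.py | egrep "wrist|scene|top"; python3 mv.py .615 .0915 .017 89.4; python3 - <<'E'
from h import *
p=bot.camera("wrist"); s=bot.get_state(); 
q=dict(p); q["eye"]=np.array(p["eye"])+np.array([.6192,.0915,.2566])-s["tool_pos"]
for nm,px,z in (("-x wall outer",(255,97+50/4.5),.026),("-x wall inner",(255,97+70/4.5),.026),("-x fit end top",(255,97+97/4.5),.042),("+x wall outer",(255,97+510/4.5),.026),("+x fit end top?",(255,97+503/4.5),.042),("plate -x edge",(240,97+42/4.5),.012),("side walls start -x",(240,97+133/4.5),.026),("side walls start +x",(240,97+428/4.5),.026)): print(nm,at(q,px,z)[:2].round(4))
g=cv2.cvtColor(p["image"],cv2.COLOR_RGB2HSV); n,lab,st,ce=cv2.connectedComponentsWithStats(cv2.inRange(g,(98,120,70),(115,255,255)))
for i in range(1,n):
    if st[i,4]>100: print(st[i], [at(p,(st[i,0]+st[i,2]/2,r),.042)[:2].round(4).tolist() for r in (st[i,1],st[i,1]+st[i,3])])
save(p,"w21",(184,97,314,227),4.5); print(s["tool_pos"])
E
```

```text
wrist [(394, [0.5634, 0.0925]), (353, [0.6623, 0.0909])]
scene [(68, [0.5638, 0.0884]), (78, [0.6625, 0.0874])]
top [(11, [0.6616, 0.0789]), (28, [0.5635, 0.0899])]
pos [0.6143 0.0915 0.2544] psi 89.44 tilt [-0.001 -0.    -1.   ] j [-0.015  0.153  1.692 -0.     1.298 -1.576] t 55.175 op 0.0387 F [0.2 0.  0.8]
inc [-0.0013 -0.      0.3956] turn 0.0002 j6 after -1.58 dist 237
-x wall outer [0.5471 0.0931]
-x wall inner [0.5525 0.093 ]
-x fit end top [0.5594 0.093 ]
+x wall outer [0.6862 0.0917]
+x fit end top? [0.678  0.0917]
plate -x edge [0.5446 0.0733]
side walls start -x [0.5699 0.0733]
side walls start +x [0.659  0.0711]
[ 375    0   97   88 3343] [[0.4293, 0.2803], [0.5211, 0.2947]]
[243 118  24  17 402] [[0.5539, 0.093], [0.5744, 0.0928]]
[244 189  22  20 359] [[0.6446, 0.092], [0.6727, 0.0917]]
[ 207  287   90   63 2899] [[0.7951, 0.0861], [0.9125, 0.0845]]
[  1 338  22  17 258] [[0.8865, -0.2956], [0.9207, -0.3048]]
[0.61440236 0.09151936 0.25455423]
```

Call:
step_arm:
  increments:
    - [[0.05,0.07,-0.02,0.05],[0.1,0.14,-0.04,0.1],[0.15,0.22,-0.04,0.15],[0.2,0.29,-0.04,0.2],[0.2205,0.311,-0.04,0.239],[0.2205,0.311,-0.04,0.239],[0.2205,0.311,-0.04,0.239]]
  claw: 0.4

```text
clock: 56.1
tool_pos: [0.4845, 0.2789, 0.2788]
orientation: [1.164, 2.917, -0.0]
contact_force: [0.2, 0.7, -0.4]
opening: 0.0513
```

```bash
python3 mv.py .484 .2795 .131 46.4;python3 see.py | grep driver
```

```text
pos [0.4845 0.2789 0.2788] psi 46.49 tilt [ 0.001 -0.    -1.   ] j [ 0.341 -0.004  1.813 -0.     1.332 -0.47 ] t 56.1 op 0.0513 F [ 0.2  0.7 -0.4]
inc [1.400e-03 2.000e-04 2.464e-01] turn 0.0005 j6 after -0.47 dist 148
driver15_mid wrist 0.83 [0.4628 0.3017] [256. 148.] expected px [254. 155.]
driver15_tip wrist 0.71 [0.3997 0.3663] [258.  68.] expected px [255.  70.]
driver15_tip scene 0.7 [0.3839 0.3442] [297. 123.] expected px [303. 122.]
driver15_mid top 0.52 [0.4675 0.3034] [144. 201.] expected px [146. 201.]
```

Call:
step_arm:
  increments:
    - [[0.001,0,0.08,0],[0.001,0,0.16,0],[0.001,0,0.22,0],[0.001,0,0.245,0],[0.001,0,0.245,0],[0.001,0,0.245,0]]

```text
clock: 57.45
tool_pos: [0.4848, 0.2804, 0.1338]
orientation: [1.165, 2.915, 0.004]
contact_force: [0.4, 0.0, 0.2]
opening: 0.0513
```

Call:
step_arm:
  increments:
    - [[0,0,0,0],[0,0,0,0],[0,0,0,0],[0,0,0,0]]
  claw: 1
  newtons: 20

```text
clock: 57.95
tool_pos: [0.4845, 0.2802, 0.1335]
orientation: [1.165, 2.915, 0.003]
contact_force: [-1.2, -0.7, 5.5]
opening: 0.0256
```

Call:
step_arm:
  increments:
    - [[0.006,0,0.006,0],[0.014,0,-0.002,0],[0.023,0,-0.01,0],[0.033,0,-0.018,0],[0.043,0,-0.025,0],[0.053,0,-0.032,0],[0.063,0,-0.038,0],[0.074,0,-0.044,0],[0.084,0,-0.049,0]]

```text
clock: 59.08
tool_pos: [0.4496, 0.3138, 0.1636]
orientation: [1.162, 2.911, 0.002]
contact_force: [3.8, -3.3, 5.1]
opening: 0.0258
```

```bash
python3 -c "from up import *; go()"
```

```text
45 tip [254.  44.] mid+13 [254. 188.] z 0.062
55 tip [254.  77.] mid+13 [254. 190.] z 0.043
65 tip [254. 108.] mid+13 [254. 195.] z 0.028
70 tip [254. 123.] mid+13 [254. 198.] z 0.023
75 tip [254. 137.] mid+13 [254. 201.] z 0.018
80 tip [255. 150.] mid+13 [254. 204.] z 0.015
85 tip [255. 164.] mid+13 [254. 208.] z 0.013
90 tip [255. 177.] mid+13 [254. 211.] z 0.013
95 tip [255. 191.] mid+13 [254. 216.] z 0.014
[0.4492 0.3143 0.1639] [ 2.9 -3.   5.6] 0.025444150558772013
driver15_tip [(0.94, [253.0, 108.0])]
driver15_mid [(0.91, [255.0, 208.0])]
```

Same as before (≈65°). Continue the same arc.

Call:
step_arm:
  increments:
    - [[0.011,0,-0.005,0],[0.022,0,-0.009,0],[0.034,0,-0.013,0],[0.045,0,-0.0165,0],[0.057,0,-0.019,0],[0.068,0,-0.0217,0],[0.08,0,-0.0235,0],[0.092,0,-0.025,0],[0.104,0,-0.0255,0],[0.116,0,-0.026,0]]

```text
clock: 60.48
tool_pos: [0.3978, 0.3628, 0.1785]
orientation: [1.164, 2.914, 0.003]
contact_force: [0.3, -1.0, 4.6]
opening: 0.0257
```

Call:
step_arm:
  increments:
    - [[0.008,0,0,0],[0.008,0,0,0],[0.008,0,-0.07,0],[0.008,0,-0.14,0],[0.008,0,-0.2,0],[0.008,0,-0.2,0]]
  newtons: 50

```text
clock: 61.22
tool_pos: [0.3936, 0.3667, 0.2991]
orientation: [1.165, 2.915, 0.007]
contact_force: [0.7, 0.3, -1.2]
opening: 0.0254
```

```bash
python3 -c "from up import *; go()" | tail -5;  python3 mv.py .6175 .1525 .23 12; python3 see.py | egrep "blue"
```

```text
90 tip [253. 177.] mid+13 [252. 210.] z 0.145
95 tip [253. 190.] mid+13 [252. 214.] z 0.146
[0.3928 0.366  0.2964] [-0.6 -0.6 -1.9] 0.025452853312964686
driver15_tip [(0.9, [254.0, 178.0])]
driver15_mid [(0.58, [255.0, 236.0])]
pos [0.3919 0.3653 0.2938] psi 46.42 tilt [-0.004 -0.002 -1.   ] j [ 0.561 -0.064  1.844  0.     1.366 -0.25 ] t 61.375 op 0.0252 F [-0.5 -0.9 -1.9]
inc [-0.5171  0.0027  0.1054] turn 0.1912 j6 after 0.35 dist 317
  blue scene 68 [0.5581 0.1016]
  blue scene 78 [0.6586 0.1006]
  blue top 22 [0.666 0.09 ]
  blue top 23 [0.5665 0.0907]
```

Call:
step_arm:
  increments:
    - [[-0.1,0,0,0.05],[-0.2,0,0,0.1],[-0.3,0,0,0.15],[-0.4,0.001,0,0.2],[-0.48,0.002,0,0.25],[-0.517,0.003,0,0.26],[-0.517,0.003,0.04,0.26],[-0.517,0.003,0.08,0.26],[-0.517,0.003,0.1,0.26],[-0.517,0.003,0.1,0.26]]

```text
clock: 63.22
tool_pos: [0.6183, 0.1538, 0.2357]
orientation: [-2.226, -2.214, 0.003]
contact_force: [-0.4, -0.4, -0.8]
opening: 0.0249
```

Call:
step_arm:
  increments:
    - [[0,0,0,0],[0,0,0,0]]

```text
clock: 63.48
tool_pos: [0.6196, 0.1535, 0.2383]
orientation: [2.227, 2.213, 0.003]
contact_force: [0.6, -0.6, -1.8]
opening: 0.0254
```

```bash
cat > slot.py <<'E'
from h import *
p=bot.camera("wrist"); s=bot.get_state(); M=R.from_rotvec(s["orientation"]).as_matrix()
hsv=cv2.cvtColor(p["image"],cv2.COLOR_RGB2HSV); m=cv2.inRange(hsv,(17,60,80),(32,255,255))
n,lab,st,ce=cv2.connectedComponentsWithStats(m)
i=min(range(1,n),key=lambda k:np.hypot(*(ce[k]-[255,170]))+(1000 if st[k,4]<150 else 0)); print("brass",st[i],ce[i].round(1))
b=(lab==i).astype(np.uint8); cs,_=cv2.findContours(b,cv2.RETR_EXTERNAL,cv2.CHAIN_APPROX_NONE); f=cv2.drawContours(np.zeros_like(b),cs,-1,1,-1)-b
n2,l2,s2,c2=cv2.connectedComponentsWithStats(f)
for k in range(1,n2):
    if s2[k,4]>4: print("hole",s2[k],c2[k].round(2))
print(np.round(s["tool_pos"],4),"psi",np.degrees(np.arctan2(M[1,1],M[0,1])).round(1),"tip90",proj(p,np.array(s["tool_pos"])+M[:,2]*.151).round(1))
print("tip",[(round(r["confidence"],2),np.round(r["pixel"],1)) for r in bot.spot_point("driver15_tip",p)[:2]])
save(p,"w30",(195,130,315,220),6)
E
python3 slot.py
```

```text
brass [239 158  28  28 466] [251.9 169.7]
hole [245 171  16   4  63] [252.38 172.48]
[0.6195 0.1535 0.2381] psi -0.4 tip90 [[254.6 178.1]]
tip [(0.78, array([256.1, 178.3])), (0.51, array([254.1, 236. ]))]
```

View pics/w30.png

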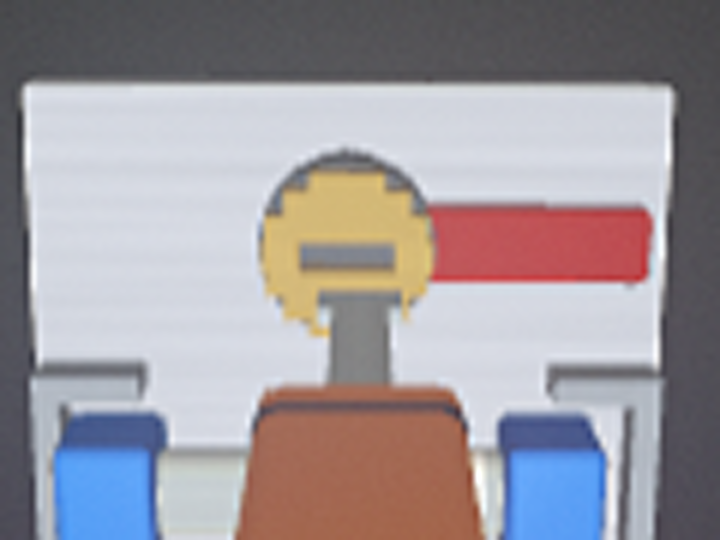

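```bash
python3 -c "
from h import *
p=bot.camera('wrist'); s=bot.get_state(); M=R.from_rotvec(s['orientation']).as_matrix()
a=at(p,(252.8,172.7),.058)
for z in (.085,.0885,.092):
    t=at(p,(255.1,178.9),z); print(z,t.round(4),a.round(4),'mm',(M.T@(a-t)*1000).round(1))
print(s['tool_pos'])"
```

```text
0.085 [0.6201 0.1521 0.085 ] [0.6175 0.1528 0.058 ] mm [ 0.7 -2.7 27. ]
0.0885 [0.6201 0.153  0.0885] [0.6175 0.1528 0.058 ] mm [-0.2 -2.7 30.5]
0.092 [0.6201 0.1539 0.092 ] [0.6175 0.1528 0.058 ] mm [-1.1 -2.6 34. ]
[0.61931853 0.15336984 0.2375605 ]
```

Call:
step_arm:
  increments:
    - [[0,-0.0045,0.01,0],[0,-0.0045,0.02,0],[0,-0.0045,0.03,0],[0,-0.0045,0.04,0],[0,-0.0045,0.048,0],[0,-0.0045,0.054,0],[0,-0.0045,0.058,0],[0,-0.0045,0.062,0],[0,-0.0045,0.065,0],[0,-0.0045,0.065,0]]

```text
clock: 64.88
tool_pos: [0.6167, 0.1534, 0.1993]
orientation: [2.228, 2.214, 0.001]
contact_force: [-1.4, -0.7, 4.8]
opening: 0.0254
```

```bash
python3 chk.py | egrep "tcp|red"
```

```text
tcp [0.6167 0.1534 0.1993] psi -0.4 F [-1.4 -0.7  4.8] M [-0.02  0.6  -0.02] t 64.875
w red 124 [0.6584 0.1531] [13.3 39.1] ang 179.6
s red 58 [0.657  0.1512] [17.  45.1] ang 177.0
```

Call:
step_arm:
  increments:
    - [[0,0,0,0.045],[0,0,0,0.09],[0,0,0,0.135],[0,0,0,0.18],[0,0,0,0.225],[0,0,0,0.27],[0,0,0,0.315],[0,0,0,0.36],[0,0,0,0.405],[0,0,0,0.45]]

```text
clock: 66.88
tool_pos: [0.6178, 0.1531, 0.1994]
orientation: [3.132, 0.23, 0.008]
contact_force: [-0.6, -0.8, 4.0]
opening: 0.0254
```

Call:
step_arm:
  increments:
    - [[0,0,0,0.03],[0,0,0,0.06],[0,0,0,0.09],[0,0,0,0.11],[0,0,0,0.12],[0,0,0,0.12]]

```text
clock: 67.62
tool_pos: [0.6177, 0.1529, 0.1993]
orientation: [3.121, -0.354, 0.007]
contact_force: [0.9, -1.1, 6.3]
opening: 0.0254
```

```bash
python3 chk.py | egrep "tcp|red|brass"
```

```text
tcp [0.6177 0.1529 0.1993] psi -103.0 F [ 0.9 -1.1  6.3] M [-0.47 -0.21  0.05] t 67.625
w brass 546 [0.6196 0.1524] [33.5 31.2] ang 77.0
s red 49 [0.6203 0.1126] [14.5 44.6] ang 92.5
s brass 75 [0.6179 0.1491] [35.7 38. ] ang 110.1
t red 36 [0.6167 0.1122] [40.5 11.4] ang 90.0
t brass 32 [0.6152 0.1425] [18.8 35.8] ang 163.4
```

Call:
step_arm:
  increments:
    - [[0,0,0,0.02],[0,0,0,0.04],[0,0,0,0.05],[0,0,0,0.05]]

```text
clock: 68.88
tool_pos: [0.6177, 0.1528, 0.1993]
orientation: [3.084, -0.597, 0.007]
contact_force: [1.5, -1.1, 6.0]
opening: 0.0251
```

```bash
python3 chk.py | egrep "tcp|red"
```

```text
tcp [0.6177 0.1528 0.1993] psi -111.9 F [ 1.5 -1.1  6. ] M [-0.56 -0.23  0.26] t 68.875
s red 48 [0.6178 0.1129] [44.5 14.5] ang 88.6
t red 36 [0.6148 0.1122] [40.8  7.6] ang 90.0
```

Call:
step_arm:
  increments:
    - [[0,0,0,-0.03],[0,0,0,-0.06],[0,0,-0.02,-0.06],[0,0,-0.08,-0.06],[0,0,-0.14,-0.1],[0,0,-0.17,-0.15],[0,0,-0.17,-0.2],[0,0,-0.17,-0.25],[0,0,-0.17,-0.3],[0,0,-0.17,-0.35]]

```text
clock: 70.88
tool_pos: [0.6152, 0.1536, 0.2985]
orientation: [-2.939, -1.105, 0.006]
contact_force: [-0.1, -1.1, -1.4]
opening: 0.0251
```

```bash
python3 chk.py | egrep "tcp|red"; python3 mv.py .4215 .3389 .3 46.4
```

```text
tcp [0.6152 0.1536 0.2985] psi -48.8 F [-0.1 -1.1 -1.4] M [0.01 0.02 0.04] t 70.875
s red 47 [0.6181 0.1128] [14.5 44.4] ang 90.0
t red 36 [0.6148 0.1122] [40.8  7.6] ang 90.0
pos [0.6163 0.1533 0.2998] psi -49.0 tilt [ 0.  0. -1.] j [0.084 0.156 1.606 0.    1.38  0.939] t 71.625 op 0.025 F [-0.1  0.7 -0.9]
inc [-4.210e-02 -4.464e-01 -4.000e-04] turn 0.47 j6 after 2.42 dist 269
```

Call:
step_arm:
  increments:
    - [[0,-0.05,0,-0.059],[-0.01,-0.1,0,-0.118],[-0.01,-0.17,0,-0.177],[-0.02,-0.24,0,-0.236],[-0.03,-0.31,0,-0.295],[-0.035,-0.38,0,-0.354],[-0.042,-0.446,0,-0.413],[-0.042,-0.446,0,-0.472],[-0.042,-0.446,0,-0.53],[-0.042,-0.446,0,-0.53]]
  newtons: 20

```text
clock: 72.88
tool_pos: [0.4215, 0.3388, 0.2999]
orientation: [1.169, 2.916, 0.0]
contact_force: [0.8, 0.3, -1.3]
opening: 0.0257
```

Call:
step_arm:
  increments:
    - [[0,0,0.04,0],[0,0,0.08,0],[0,0,0.118,0],[0,0,0.118,0],[0,0,0.118,0]]

```text
clock: 73.5
tool_pos: [0.4223, 0.3389, 0.23]
orientation: [1.168, 2.915, 0.002]
contact_force: [0.1, 0.4, -0.4]
opening: 0.0251
```

```bash
python3 -c "from up import *; go()" | tail -5;  python3 mv.py .4215 .3389 .19 46.4
```

```text
90 tip [255. 178.] mid+13 [255. 213.] z 0.079
95 tip [255. 192.] mid+13 [255. 217.] z 0.08
[0.4225 0.339  0.2305] [ 0.3  0.6 -0.9] 0.025104265165494345
driver15_tip [(0.7, [254.0, 179.0]), (0.48, [256.0, 141.0])]
driver15_mid [(0.57, [252.0, 235.0])]
pos [0.4224 0.339  0.2305] psi 46.38 tilt [ 0.002  0.001 -1.   ] j [ 0.489 -0.009  1.907 -0.     1.241 -0.321] t 73.65 op 0.0255 F [-0.8  0.4 -1.6]
inc [ 0.001  -0.0014  0.0675] turn -0.0001 j6 after -0.32 dist 40
```

Call:
step_arm:
  increments:
    - [[0.001,-0.001,0.03,0],[0.001,-0.001,0.057,0],[0.001,-0.001,0.067,0],[-0.009,-0.001,0.069,0],[-0.019,-0.001,0.072,0],[-0.029,-0.001,0.076,0],[-0.039,-0.001,0.08,0],[-0.049,-0.001,0.085,0],[-0.0585,-0.001,0.09,0],[-0.0585,-0.001,0.09,0]]

```text
clock: 74.9
tool_pos: [0.4473, 0.3139, 0.1749]
orientation: [1.167, 2.916, 0.001]
contact_force: [0.1, 1.7, 2.9]
opening: 0.0255
```

```bash
python3 -c "from up import *; go()" | egrep -v "^(55|85|95)"
```

```text
45 tip [254.  45.] mid+13 [254. 189.] z 0.074
65 tip [254. 109.] mid+13 [254. 196.] z 0.04
70 tip [254. 123.] mid+13 [254. 198.] z 0.034
75 tip [254. 137.] mid+13 [254. 201.] z 0.03
80 tip [254. 151.] mid+13 [254. 205.] z 0.026
90 tip [254. 178.] mid+13 [254. 212.] z 0.024
[0.4471 0.314  0.1749] [-0.6  1.2  3.2] 0.02512969980009296
driver15_tip [(0.66, [255.0, 132.0]), (0.41, [257.0, 217.0])]
driver15_mid [(0.9, [257.0, 219.0])]
```

Call:
step_arm:
  increments:
    - [[-0.01,0,0.006,0],[-0.019,0,0.012,0],[-0.028,0,0.019,0],[-0.037,0,0.026,0],[-0.046,0,0.034,0],[-0.0545,0,0.0425,0],[-0.066,0,0.055,0],[-0.0775,0,0.067,0],[-0.085,0,0.077,0],[-0.085,0,0.077,0]]

```text
clock: 76.3
tool_pos: [0.4834, 0.2803, 0.1321]
orientation: [-1.165, -2.914, -0.002]
contact_force: [-10.9, 3.0, 18.3]
opening: 0.0256
```

```bash
python3 -c "from up import *; go()" | egrep -v "^(65|85|95)"
```

```text
45 tip [254.  45.] mid+13 [254. 189.] z 0.031
55 tip [254.  78.] mid+13 [254. 192.] z 0.012
70 tip [254. 123.] mid+13 [254. 199.] z -0.008
75 tip [254. 137.] mid+13 [254. 202.] z -0.013
80 tip [254. 151.] mid+13 [254. 205.] z -0.016
90 tip [254. 178.] mid+13 [254. 212.] z -0.019
[0.4834 0.2802 0.1321] [-10.1   2.3  18.1] 0.024988601574503375
driver15_tip [(0.76, [258.0, 47.0])]
driver15_mid [(0.69, [254.0, 201.0])]
```

Leaning at about 45°; release, lift and check everything.

Call:
step_arm:
  increments:
    - [[0,0,0,0],[0,0,-0.005,0],[0,0,-0.02,0],[0,0,-0.06,0],[0,0,-0.12,0],[0,0,-0.2,0],[0,0,-0.25,0],[0,0,-0.25,0],[0,0,-0.25,0]]
  claw: 0.4

```text
clock: 77.58
tool_pos: [0.4832, 0.2785, 0.2773]
orientation: [-1.166, -2.916, 0.002]
contact_force: [-0.6, 0.1, -1.5]
opening: 0.051
```

```bash
python3 see.py; python3 colchk.py | egrep "wrist|scene|top"; python3 chk.py | egrep "tcp|red|brass"; python3 - <<'E'
from h import *
p=bot.camera("wrist"); save(p,"end",s=1.5)
E
```

```text
driver15_mid wrist 0.81 [0.4625 0.2997] [256. 151.] expected px [256. 156.]
driver15_tip wrist 0.78 [0.3989 0.3658] [259.  68.] expected px [256.  71.]
driver15_tip wrist 0.69 [0.477  0.2914] [258. 152.] expected px [256.  71.]
  blue wrist 112 [0.5736 0.0848]
  blue wrist 193 [0.6724 0.079 ]
driver15_mid scene 0.7 [0.4705 0.295 ] [314. 118.] expected px [313. 118.]
driver15_tip scene 0.6 [0.3924 0.3499] [300. 123.] expected px [303. 122.]
driver15_tip scene 0.46 [0.4033 0.3606] [304. 123.] expected px [303. 122.]
  blue scene 67 [0.5576 0.1016]
  blue scene 72 [0.6577 0.0997]
driver15_mid top 0.39 [0.4682 0.3003] [145. 201.] expected px [146. 201.]
  blue top 26 [0.6665 0.0902]
  blue top 27 [0.5672 0.0913]
wrist [(99, [0.5685, 0.0952]), (194, [0.6628, 0.089])]
scene [(67, [0.5633, 0.0884]), (72, [0.6616, 0.0865])]
top [(28, [0.662, 0.0886]), (27, [0.5637, 0.0894])]
tcp [0.4836 0.2789 0.2787] psi 46.4 F [ 0.1  0.3 -0. ] M [-0.01  0.02  0.03] t 78.775
w brass 264 [0.6164 0.1533] [30.9 32.9] ang 96.2
s red 47 [0.6181 0.1128] [14.5 44.4] ang 90.0
s brass 91 [0.6181 0.1503] [35.6 39.5] ang 123.5
t red 36 [0.6148 0.1122] [40.8  7.6] ang 90.0
t brass 60 [0.6134 0.1487] [32.3 28.6] ang 45.1
```

```bash
python3 -c "
from h import *
print(bot.finish_job()); print(bot.get_state()['clock'])"
```

```text
the job is handed in; nothing more can be done
None
the job is handed in; nothing more can be done
```

The job is handed in at about 79 s of the 210 s allowed; the hand-in gives no verdict. Only one column was on the bench, so I needed only one clamp, the silver one nearest it.

**What I did:** I leaned the 15 mm driver in the rest, took it again by the rear of its handle and stood it upright against the rest's stop plate. With it I opened the clamp to its stop and leaned the driver back. I then seated the column, locked the clamp to its stop and leaned the driver back in the rest, released.

**Last checks** (measured from the pictures):
- **Driver:** handle and blade end read mostly within 5 mm of their places in the rest. One weak reading of the blade end was about 13 mm off, still inside the 20 mm limit.
- **Screw:** the tab lies at about −90°, across the column. The turning moment rose to 0.26 N m at the stop, well above the screw's 0.06 N m friction.
- **Column:** about 4 mm from the seat centre and 1° off, inside the bay walls.
- **Robot:** it touched nothing, and the force read about zero.

**What disagreed or went wrong:**
- The column was knocked about 6 cm aside during the run, so I measured it again before grasping it.
- After the first placing I misread a picture as the column sitting on a bay wall and moved it a few millimetres. Later measurements showed it had most likely been seated both times.
- The last picture could not be viewed because the viewing limit was reached, so the final check rests on numbers alone.

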